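Cap the transfer pump's outlet for storage

ROBOT

A 7-joint arm with a two-finger parallel gripper is mounted at the origin on the work surface. World frame = base frame: x ahead of the robot, y to its left, z up, the work surface at z = 0. Lengths are in mm, angles in degrees, forces in N, time in s.
With the tool pointing down it reaches from about 400 to 850 mm from the base axis. Payload 10.4 kg.
Tool frame: the origin (TCP) lies on the centre line of the jaws, within the pads' length; the fingertips stand 17 mm ahead of it and the grasp point (between the pads) lies 2 mm behind it (robot.tip_extent is the z of the fingertips in the tool frame, in mm); z points along the fingers, y is the direction in which the jaws open and shut (so a half turn about z gives the same grasp; the last joint's range is limited). The gripper opens to 87 mm and grips with 3 to 60 N. Pads are 19 mm wide; open, the fingers measure 117 mm over their backs; the gripper's body (75 mm by 190 mm) begins 51 mm behind the grasp point.
Start: joints at [-73.717, 19.034, -3.707, 83.658, 1.238, 77.344, -5.071], TCP at [188.743, 595.841, 239.576] pointing down, gripper open.
Joint ranges: [-148.97, 148.97], [-28.65, 121.19], [-84.17, 76.75], [9.2, 138.47], [-72.65, 252.65], [3.7, 117.97], [-149.18, 149.18]. Speed limits (degrees/s): [127.2, 127.2, 159.86, 159.86, 180, 180, 180].

INTERFACE

Orientations are given as [roll, pitch, yaw] about the fixed x, y, z axes, in that order (R = Rz(yaw) Ry(pitch) Rx(roll)).
In Python, from workcell import robot gives the robot as it stands. The module is installed in compiled form; this text tells all that it offers.
- The arm moves only by the shell command python3 -m crank 'ROWS' [FORCE]. ROWS is a JSON object of lists of equal length, an entry for each row: "offset": the shift along the tool's x, y, z in m, a list of three; "twist": the turn about the tool's z in degrees; "jaw": the opening, from 0 (shut) to 1 (fully open). In form: {"offset": [[dx, dy, dz], ...], "twist": [twist, ...], "jaw": [jaw, ...]}. A call has exactly 5 rows; each row is the pose to reach, as a shift and turn from the pose commanded when the call began, along the tool's axes at that moment; what a row does not reach only later rows make up. A row lasts 1/12 s, in which the tool goes at most 41.7 mm and 7.16 degrees, less where a joint would pass 70% of its speed; a pose out of reach is approached as far as the arm can. A call with a gripper value outside its range is refused whole. The fingers move at their own pace and stop on an object; FORCE is the grip in N (left out, the last holds). Time passes only in rows, so rows that repeat a pose let the fingers close, or fill a call up. It gives the time, the measured TCP pose, the force and the opening at its end, in the units of the state.
- robot.state(): the state, without advancing time (a new reading comes with each control period).
- robot.camera(name): name is "side" or "top" or "wrist"; returns a dict with "pixels" (480x640x3 uint8, blue, green, red), "mtx" (3x3 intrinsics, pixels), "k1" (the pictures are not rectified: a ray, as slopes to the right and down, at radius r is drawn at 1 + k1 r^2 times it, then the intrinsics apply), "R" (3x3) and "t" (3): a world point X has camera coordinates R X + t; the wrist camera has in their place "tool_from_camera" (4x4, takes a point from camera to tool coordinates, whose origin is the TCP and whose axes are the flange's). Camera axes: x right, y down, z forward; pixel columns grow to the right and rows downward; lengths in mm; the calibration is good to about 2 mm. A picture is of the moment at which its call begins: read the wrist's pose just before it. There is no depth.
- robot.hand_in(): hands the job in, once; it reports no verdict.
The state is a dict: "time_s": time; "joints": joint angles; "joint_vel": joint speeds; "joint_torque": joint torques, N m; "tcp_pos": TCP position; "tool_rot": TCP orientation; "wrist_force": force on the tool from outside, world axes, zero at the start; "ft_torque": the same for the moment, N m; "grip_width": opening from 0.0 (shut) to 1.0 (fully open).
Only numpy, scipy, OpenCV 4.12 (cv2) and the standard library are available. Lean on these libraries where they do the work, as an engineer would, in place of code of your own. Each camera call takes 0.05 s, during which the arm holds its last target.

TASK

Close the outlet of the blue transfer pump with the brass cam-lock cap: push the cap squarely down onto the grooved adaptor until it is fully home on the rubber seal, then swing its two cam arms all the way down, one after the other, so that they draw the cap tight, and let go. Push firmly but gently and do not let the cap drop on; leave the other things on the bench where they are.

Things in the scene. Friction and masses are not known exactly. Their poses are not given: they have to be found in the camera images.
- adaptor_axis (a point): On the axis of the pump's upright 48 mm aluminium adaptor, always 120 mm above the bench; x towards the pump's motor (from 100 mm off the axis, up to 120 mm high). The adaptor's top has a 4 mm chamfer; its 15 mm wide groove starts 13 mm below the top. It is screwed in to an unknown depth: its top is 119 to 139 mm above the bench and must be felt. Damaged by a push above 35 N.
- cap_center (a point): Centre (half-way up) of the loose brass cap: 58 mm round, 45 mm high, mouth down, bore 50 mm wide and 40 mm deep, 0.4 to 0.7 kg with arms. z up through its closed top; y to the green arm, -y to the red one; grip it across x. When home, its mouth rim is 38 mm below the adaptor's top; it meets the seal ring 8 to 11 mm before that.
- seal (a joint): Black 61 mm rubber seal ring round the adaptor's foot: how far the cap's rim has pushed it down, m: 0 to 0.002 at the start, 0.008 when fully down. It slides with 12 N of drag and stays where it is left.
- gasket (a joint): Squeeze of the gasket under the seal ring, m: 0 when free, about 0.002 when the arms have drawn the cap tight. It springs back: 10 N to start, then 3 N per mm, hard stop at 0.004.
- cam_green (a joint): Arm with green grip, rad: 0 fully down at its stop (12 degrees out from straight down), 1.36 level, 1.75 to 2.15 at the start (up and outward). 68 mm long, 20 mm wide, 9 mm thick; stays where left. 0.17 N m turns it, up to 0.4 N m in the last 0.7 rad, where its nose catches under the groove's lip and draws the cap down; jams near 0.7 if the cap is too high. Bends above 30 N.
- cam_red (a joint): The same for the arm with the red grip, on the cap's opposite side.
- cam_green_hinge (a point): Hinge of the green arm, on the cap 36 mm from its axis and 22 mm above its mouth rim; the hinge line is the cap's x.
- cam_red_hinge (a point): The same for the red arm.
- plain_cap: Bystander: black plastic plug, 60 mm round, 45 mm high, no arms; origin under its foot.
- tape_roll: Bystander: yellow tape roll, 100 mm round, 40 mm high; origin under its centre.
- screw_jar: Bystander: screw jar, 64 mm round, 85 mm high; origin under its foot.
- spray_can: Bystander: can, 56 mm round, 120 mm high; origin under its foot.
- wrench: Bystander: wrench lying flat; origin under its middle.
- screwdriver: Bystander: screwdriver lying flat; origin under its middle.
- offcut: Bystander: wood offcut, 160 x 45 x 35 mm; origin under its middle.
- spare_seal: Bystander: spare rubber ring, 62 mm round, 8 mm high; origin under its centre.
Things that resemble listed ones, but are neither listed nor needed, are in the scene too. What is shaped like the part that bears cap_center but orange or pink is not meant.

How it is judged (in metres and radians):
On the way, in this order (a step that is already met when the one before it is completed fails the run):
1. the cap sits squarely on the adaptor with the seal ring pushed down at least 7 mm, both arms still up (horizontal distance between cap_center and adaptor_axis below 0.004 m and angle between cap_center's own z axis and vertical below 0.06 rad and value of joint seal above 0.007 m and value of joint each of cam_green, cam_red above 1.2 rad), for 0.2 s.
2. one arm is fully down (below 0.06 rad) while the other is still up (above 0.6 rad) (horizontal distance between cap_center and adaptor_axis below 0.004 m and angle between cap_center's own z axis and vertical below 0.06 rad and ((value of joint cam_green below 0.06 rad and value of joint cam_red above 0.6 rad) or (value of joint cam_red below 0.06 rad and value of joint cam_green above 0.6 rad))), for 0.2 s.
At the end, for the whole second after the job is handed in: The cap sits at rest on the adaptor within 4 mm of its axis and 0.06 rad of upright, seal ring down at least 7 mm, gasket squeezed at least 1.2 mm, and both cam arms are within 0.06 rad of fully down (horizontal distance between cap_center and adaptor_axis below 0.004 m and angle between cap_center's own z axis and vertical below 0.06 rad and value of joint each of cam_green, cam_red below 0.06 rad and value of joint seal above 0.007 m and value of joint gasket above 0.0012 m and linear speed of cap below 0.01 m/s); the robot touches nothing.
It fails at once if the cap is pressed onto the pump with more than 35 N by pushing, arms still up (contact force between cap and pump above 35 N and value of joint each of cam_green, cam_red above 1.2 rad).
It fails at once if a cam arm is pushed with more than 30 N (contact force between the fingers and cam_green above 30 N or contact force between the fingers and cam_red above 30 N).
It fails at once if the cap drops onto the adaptor (faster than 0.3 m/s on its axis) (horizontal distance between cap_center and adaptor_axis below 0.006 m and z of cap_center in the frame of adaptor_axis below 0.025 m and linear speed of cap above 0.3 m/s).
It fails at once if a bystander is moved by more than 30 mm (distance of any of plain_cap, tape_roll, screw_jar, spray_can, wrench, screwdriver, offcut, spare_seal from where it was at the start of the episode above 0.03 m).
It also fails if it takes over 72 s, if anything falls off the work surface, if the arm or the gripper's body presses on something with over 40 N, if the wrist force passes 120 N, or if a joint passes its speed limit or range.

## Working session

There is one attempt and no reset: what is moved stays moved. The work goes in short steps, Python scripts to look and compute and a shell command to move; the robot and the scene stay as the last step left them, time stands still between calls to the robot, and variables do not carry over. Pictures are saved under pics/ and viewed, and the job is handed in when it is done.

```bash
mkdir -p pics; ls
cat > h.py <<'E'
from workcell import robot
import numpy as np, cv2, pickle
def snap(name,tag):
    s=robot.state(); c=robot.camera(name); c['state']=s
    cv2.imwrite(f'pics/{tag}.png',c['pixels']); pickle.dump(c,open(f'pics/{tag}.pkl','wb')); return c
def load(tag): return pickle.load(open(f'pics/{tag}.pkl','rb'))
def rpy(r):
    from scipy.spatial.transform import Rotation as R
    return R.from_euler('xyz',r,degrees=True).as_matrix()
def cam(c):
    if 'R' in c: return np.array(c['R']),np.array(c['t']).ravel()
    s=c['state']; T=np.eye(4); T[:3,:3]=rpy(s['tool_rot']); T[:3,3]=s['tcp_pos']
    W=T@np.array(c['tool_from_camera']); Wi=np.linalg.inv(W); return Wi[:3,:3],Wi[:3,3]
def proj(c,X):
    R,t=cam(c); p=np.atleast_2d(X)@R.T+t; s=p[:,:2]/p[:,2:]; r2=(s**2).sum(1,keepdims=True)
    s=s*(1+c['k1']*r2); K=np.array(c['mtx']); return s@K[:2,:2].T+K[:2,2]
def ray(c,uv):
    K=np.array(c['mtx']); d=np.linalg.solve(K[:2,:2],np.array(uv,float)-K[:2,2]); s=d.copy()
    for _ in range(30): s=d/(1+c['k1']*(s@s))
    R,t=cam(c); return -R.T@t, R.T@np.r_[s,1]
def at_z(c,uv,z):
    o,d=ray(c,uv); return o+d*(z-o[2])/d[2]
def tri(obs):
    A=np.zeros((3,3));b=np.zeros(3)
    for c,uv in obs:
        o,d=ray(c,uv); d=d/np.linalg.norm(d); P=np.eye(3)-np.outer(d,d); A+=P;b+=P@o
    X=np.linalg.solve(A,b)
    return X,[np.round(proj(c,X)[0]-uv,1) for c,uv in obs]
E
python3 - <<'E'
from h import *
s=robot.state(); print(s, robot.tip_extent)
for n in ('top','side','wrist'):
    c=snap(n,n+'0'); print(n,c['mtx'],c['k1'], c.get('tool_from_camera'))
    if 'R' in c: print(-np.array(c['R']).T@np.array(c['t']).ravel())
E
```

```text
pics
{'time_s': 0.0, 'joints': array([-73.71560415,  19.07190729,  -3.70619694,  83.7068151 ,
         1.23824895,  77.34252038,  -5.07135003]), 'joint_vel': array([ 0.01970169, -0.00287306, -0.02471965,  0.06578184, -0.03382758,
        0.12522712,  0.01349246]), 'joint_torque': array([ 1.98344997e-04, -6.23260117e+01,  2.44667509e-02, -3.89874566e+01,
       -6.15057489e-02,  4.01672674e-02,  1.16082538e-04]), 'tcp_pos': array([188.67192571, 595.45882237, 238.74787094]), 'tool_rot': array([-1.79918758e+02,  4.70286541e-03,  1.62420625e+02]), 'wrist_force': array([-0.06100844, -0.79367591, -0.48456218]), 'ft_torque': array([ 0.00405748, -0.05662732, -0.02148834]), 'grip_width': 1.0034976531946111} 17.0
top [[502.16252989   0.         321.32372844]
 [  0.         502.16252989 241.77201485]
 [  0.           0.           1.        ]] 0.033271892017029826 None
[ 304.39225736   40.54802201 1478.17790603]
side [[548.73748165   0.         325.35570905]
 [  0.         548.73748165 238.51189606]
 [  0.           0.           1.        ]] -0.005462501950263694 None
[  503.10548865 -1216.65216196  1087.71014274]
wrist [[408.14038442   0.         317.35569938]
 [  0.         408.14038442 238.81930348]
 [  0.           0.           1.        ]] 0.0017253667935762356 [[-6.49946026e-04 -9.70439583e-01 -2.41343310e-01  6.48943333e+01]
 [ 9.99999787e-01 -6.44415939e-04 -1.01843107e-04 -1.30128357e-02]
 [-5.66928938e-05 -2.41343325e-01  9.70439795e-01 -1.45148573e+02]
 [ 0.00000000e+00  0.00000000e+00  0.00000000e+00  1.00000000e+00]]
```

View pics/top0.png

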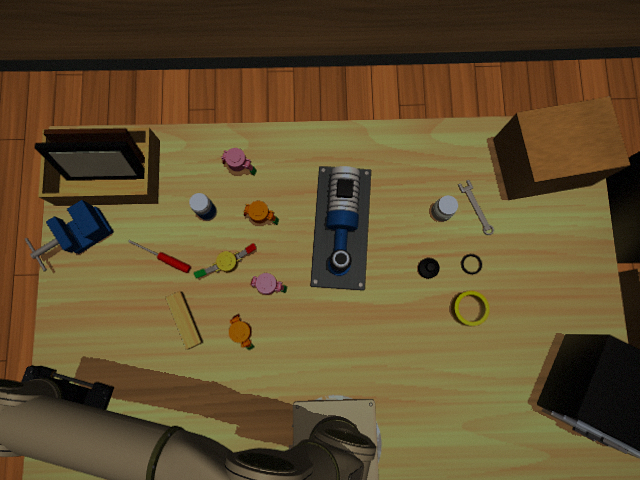

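View pics/side0.png

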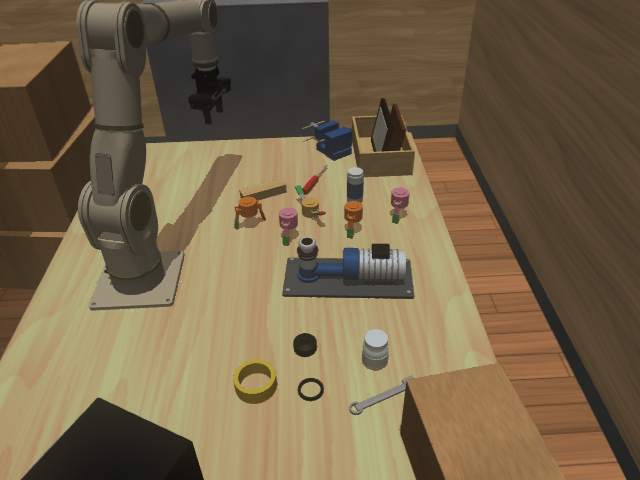

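View pics/wrist0.png

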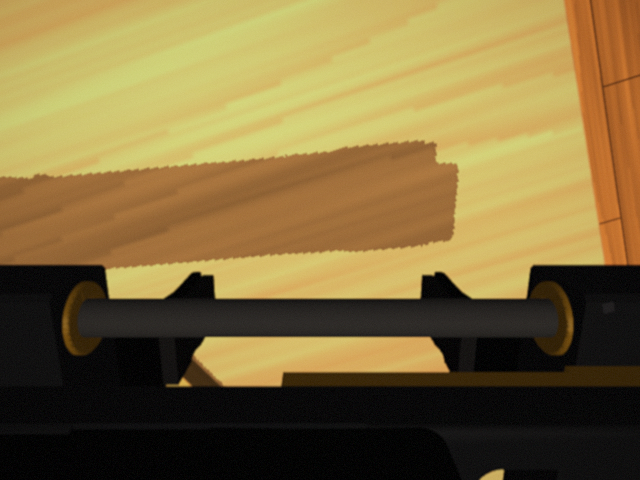

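Candidates shaped like the cap (top picture): brass/yellow at (227,261), orange at (260,211) and (239,331), pink at (236,158) and (266,284); also the black plug at (429,268). By the description I choose (227,261), and check it in a crop.

Run:
```python
from h import *
t=load('top0');s=load('side0')
a=cv2.resize(t['pixels'][225:295,180:280],None,fx=4,fy=4,interpolation=cv2.INTER_CUBIC)
b=cv2.resize(s['pixels'][175:235,285:345],None,fx=6,fy=6,interpolation=cv2.INTER_CUBIC)
c=cv2.resize(t['pixels'][230:300,305:380],None,fx=4,fy=4,interpolation=cv2.INTER_CUBIC)
d=cv2.resize(s['pixels'][225:295,280:345],None,fx=5,fy=5,interpolation=cv2.INTER_CUBIC)
im=np.zeros((720,800,3),np.uint8)
im[:280,:400]=a; im[:360,420:780]=b; im[300:580,:300]=c; im[365:715,420:745]=d
cv2.imwrite('pics/crop0.png',cv2.resize(im[:,:],(666,600)))
cap=at_z(t,(227,261),45);print('cap',cap, proj(s,cap))
print('adaptor',at_z(t,(341,259),130))
print('motor end', at_z(t,(344,190),60))
```

```text
cap [511.95243206 295.70222243  45.        ] [[308.82945    201.83035827]]
adaptor [496.89962085 -27.70313058 130.        ]
motor end [710.21544056 -46.99447854  60.        ]
```

View pics/crop0.png

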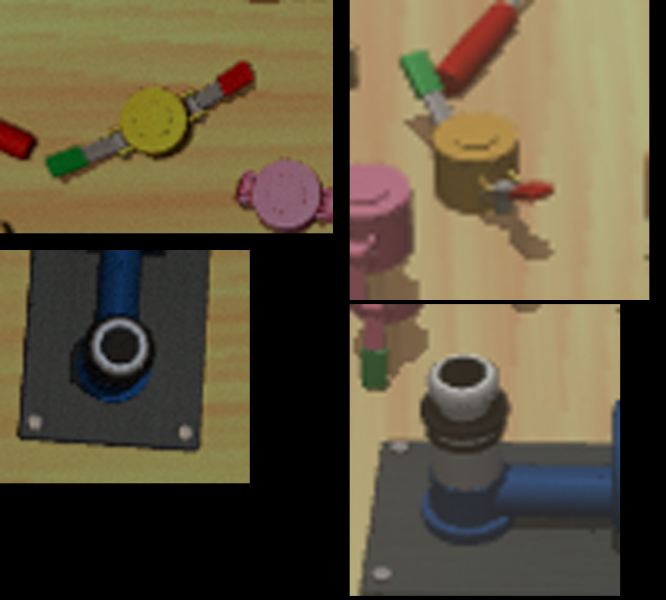

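Run:
```python
from h import *
t=load('top0');s=load('side0')
c0=at_z(t,(226.5,261),45); g=at_z(t,(199.5,273.6),65); r=at_z(t,(251.2,248.1),65)
print(c0,g,r); v=g-r; print('y yaw',np.degrees(np.arctan2(v[1],v[0])))
S=lambda x,y:(285+(x/ (666/800)-420)/6,175+y/(600/720)/6)
print(S(475,137)); print(tri([(t,(226.5,261)),(s,S(475,137))]))
# green tip
print('g',tri([(t,(199.5,273.6)),(s,S(420,72))])); print('r',tri([(t,(251.2,248.1)),(s,S(540,190))]))
# adaptor rim
T=lambda x,y:(305+x/3.333/1.0*1.0,230+(y-250)/3.333)
S2=lambda x,y:(280+(x/(666/800)-420)/5,225+(y/(600/720)-365)/5)
print(T(121,347),S2(465,374)); print('ad',tri([(t,T(121,347)),(s,S2(465,374))]))
print(robot.state()['tool_rot'])
```

```text
[511.99097428 297.13268022  45.        ] [475.31929783 369.0319997   65.        ] [544.29662336 223.69529305  65.        ]
y yaw 115.38918470027123
(310.0950950950951, 202.4)
(array([514.41175943, 298.19491163,  40.34072169]), [array([-0.1, -0.6]), array([-0.5,  0.1])])
g (array([479.26407881, 374.02199691,  44.42003714]), [array([-0.1, -0.5]), array([-0.4,  0.1])])
r (array([552.01258519, 226.7688094 ,  45.12355334]), [array([-0.2, -1.5]), array([-1.3,  0.3])])
(341.3036303630363, 259.1029102910291) (307.7117117117117, 241.76)
ad (array([499.15797726, -28.02499323, 133.51923635]), [array([-0.2, -1.1]), array([-1.1,  0.2])])
[-1.79943767e+02  1.88520707e-03  1.62424554e+02]
```

```bash
cat >> h.py <<'E'
def go(p,yaw=None):
    s=robot.state(); M=rpy(s['tool_rot']); o=M.T@(np.array(p)-s['tcp_pos'])
    tw=None if yaw is None else -((yaw-s['tool_rot'][2]+180)%360-180)
    print('t',round(s['time_s'],2),'tcp',np.round(s['tcp_pos'],1),'rot',np.round(s['tool_rot'],2),'F',np.round(s['wrist_force'],1),'grip',round(s['grip_width'],3),'\n off_m',np.round(o/1000,4),'twist',tw)
E
python3 -c "
from h import *
go([513,297.5,200],116)"
```

```text
t 0.15 tcp [188.7 595.6 239. ] rot [-179.94    0.    162.42] F [-0.3 -0.7  0.7] grip 1.001 
 off_m [-0.3992 -0.1862  0.0392] twist 46.42455393306656
```

```bash
python3 -m crank '{"offset": [[-0.030,-0.014,0.003],[-0.066,-0.031,0.006],[-0.102,-0.048,0.010],[-0.138,-0.064,0.014],[-0.174,-0.081,0.017]], "twist": [4,8,12,16,20], "jaw": [1,1,1,1,1]}'; python3 -c "
from h import *
go([513,297.5,200],116)"
```

```text
time_s: 0.57
tcp_pos: [331.2, 464.5, 222.1]
tool_rot: [-180.0, -0.0, 142.2]
wrist_force: [0.8, 0.5, -0.9]
grip_width: 1.001
t 0.57 tcp [331.2 464.5 222.1] rot [-179.98   -0.    142.24] F [ 0.8  0.5 -0.9] grip 1.001 
 off_m [-0.246  -0.0207  0.0221] twist 26.238522143341953
```

```bash
python3 -m crank '{"offset": [[-0.035,-0.003,0.003],[-0.070,-0.006,0.006],[-0.105,-0.009,0.009],[-0.140,-0.012,0.013],[-0.175,-0.015,0.016]], "twist": [5,10,15,20,26], "jaw": [1,1,1,1,1]}'; python3 -c "
from h import *
go([513,297.5,200],116)"
```

```text
time_s: 0.98
tcp_pos: [460.6, 346.0, 206.2]
tool_rot: [-180.0, -0.0, 116.2]
wrist_force: [0.8, 1.1, 0.3]
grip_width: 1.002
t 0.98 tcp [460.6 346.  206.2] rot [-179.99   -0.    116.2 ] F [0.8 1.1 0.3] grip 1.002 
 off_m [-0.0666  0.0256  0.0062] twist 0.1950897608473383
```

```bash
python3 -m crank '{"offset": [[-0.022,0.009,0.002],[-0.044,0.017,0.004],[-0.066,0.0256,0.006],[-0.066,0.0256,0.006],[-0.066,0.0256,0.006]], "twist": [0,0,0,0,0], "jaw": [1,1,1,1,1]}'
python3 - <<'E'
from h import *
go([513,297.5,200],116)
c=snap('wrist','w1'); print(proj(c,[[513,297.5,45],[513,297.5,0]]))
E
```

```text
time_s: 1.4
tcp_pos: [512.7, 298.4, 200.1]
tool_rot: [-180.0, 0.0, 116.3]
wrist_force: [-0.6, 1.0, -0.6]
grip_width: 1.003
t 1.4 tcp [512.7 298.4 200.1] rot [-1.7996e+02  3.0000e-02  1.1626e+02] F [-0.6  1.  -0.6] grip 1.003 
 off_m [-0.0009 -0.0001  0.0001] twist 0.2636762885809958
[[316.76651213 227.55588292]
 [316.83194953 216.32086446]]
```

View pics/w1.png

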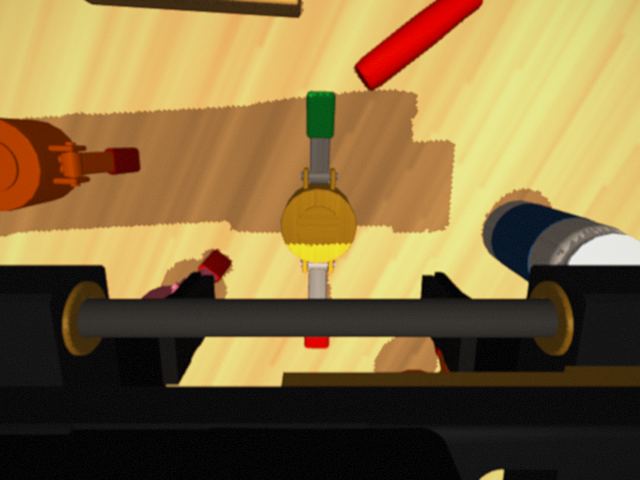

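Run:
```python
from h import *
c=load('w1');t=load('top0'); s=c['state']
def tl(p): return np.round(rpy(s['tool_rot']).T@(p-s['tcp_pos']),1)
p=at_z(t,(200,199),120); print('can',p,tl(p)); p=at_z(t,(206,216),5); print('can foot',p,tl(p))
# wrist: can 
print('can wrist', proj(c,[[*p[:2],120],[*p[:2],0]]))
p=at_z(c,(218,262),30); print('pink red tip',p,tl(p))
p=at_z(c,(160,293),45); print('pink',p,tl(p))
p=at_z(c,(135,160),60); print('orange tip',p,tl(p))
p=at_z(t,(260,211),45); print('orange',p,tl(p))
p=at_z(t,(266,284),45); print('pink',p,tl(p))
hsv=cv2.cvtColor(c['pixels'],cv2.COLOR_BGR2HSV)
m=cv2.inRange(hsv,(15,100,60),(32,255,255)); m[:180]=0;m[275:]=0;m[:,:270]=0;m[:,365:]=0
cv2.imwrite('pics/m1.png',cv2.resize(np.hstack([m[170:280,260:370],cv2.cvtColor(c['pixels'],cv2.COLOR_BGR2GRAY)[170:280,260:370]]),None,fx=3.5,fy=3.5))
u=at_z(c,(318.5,225.5),45); print(u, tl(u))
```

```text
can [677.08169043 357.99302578 120.        ] [-19.2 173.8  80. ]
can foot [655.61731613 366.25757394   5.        ] [ -2.3 158.3 195. ]
can wrist [[591.94471859 257.82886596]
 [500.82741255 217.84692711]]
pink red tip [455.4833054  233.76951748  30.        ] [-32.5 -79.8 170.2]
pink [425.96950341 196.11082907  45.        ] [ -53.2 -122.9  155.2]
orange tip [378.58933498 287.90163941  60.        ] [  50.  -124.8  140.2]
orange [657.13250422 200.25325401  45.        ] [-151.8   86.2  155.2]
pink [442.75334638 184.42558899  45.        ] [ -71.2 -113.   155.2]
[513.47063716 299.49564534  45.        ] [  0.7   1.3 155.1]
```

View pics/m1.png

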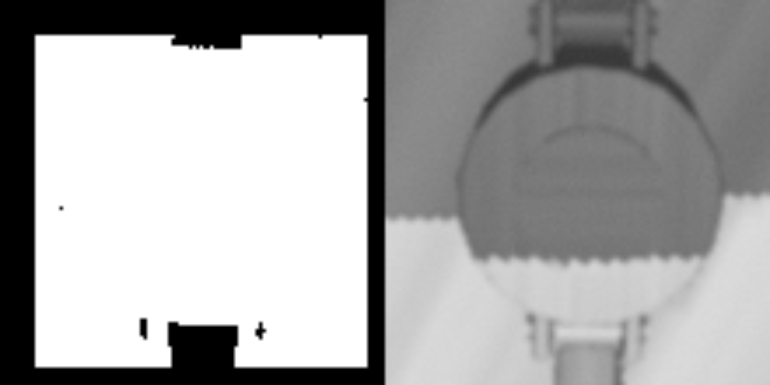

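Chosen cap confirmed: brass disc centred at (319,225) with green arm (320,115) and red arm (317,340); the orange and pink lookalikes are clear of the gripper.

```bash
python3 -m crank '{"offset": [[0.0007,0.0015,0.030],[0.0007,0.0015,0.065],[0.0007,0.0015,0.100],[0.0007,0.0015,0.130],[0.0007,0.0015,0.150]], "twist": [0.8,0.8,0.8,0.8,0.8], "jaw": [1,1,1,1,1]}'; python3 -m crank '{"offset": [[0,0,0.012],[0,0,0.022],[0,0,0.024],[0,0,0.024],[0,0,0.024]], "twist": [0,0,0,0,0], "jaw": [1,1,1,0.9,0.8]}' 45; python3 -c "
from h import *
go([513.5,299.5,26])"
```

```text
time_s: 1.87
tcp_pos: [510.5, 301.8, 47.4]
tool_rot: [-179.8, -0.0, 115.8]
wrist_force: [0.1, -0.2, 0.1]
grip_width: 1.001
time_s: 2.28
tcp_pos: [513.7, 301.7, 27.8]
tool_rot: [179.9, -0.0, 115.6]
wrist_force: [-0.5, -0.2, 0.2]
grip_width: 0.922
t 2.28 tcp [513.7 301.7  27.8] rot [ 1.7989e+02 -3.0000e-02  1.1563e+02] F [-0.5 -0.2  0.2] grip 0.922 
 off_m [-0.0019 -0.0011  0.0018] twist None
```

```bash
python3 -m crank '{"offset": [[0,0,0],[0,0,0],[0,0,0],[0,0,0],[0,0,0]], "twist": [0,0,0,0,0], "jaw": [0.7,0.6,0.5,0.5,0.5]}' 45
python3 - <<'E'
from h import *
go([513.5,299.5,26])
snap('wrist','w2')
E
```

```text
time_s: 2.7
tcp_pos: [512.9, 301.1, 27.1]
tool_rot: [-180.0, -0.0, 115.6]
wrist_force: [-3.6, -0.6, 6.0]
grip_width: 0.66
t 2.7 tcp [512.9 301.1  27.1] rot [-1.7999e+02 -2.0000e-02  1.1562e+02] F [-3.6 -0.6  6. ] grip 0.66 
 off_m [-0.0017 -0.0002  0.0011] twist None
```

View pics/w2.png

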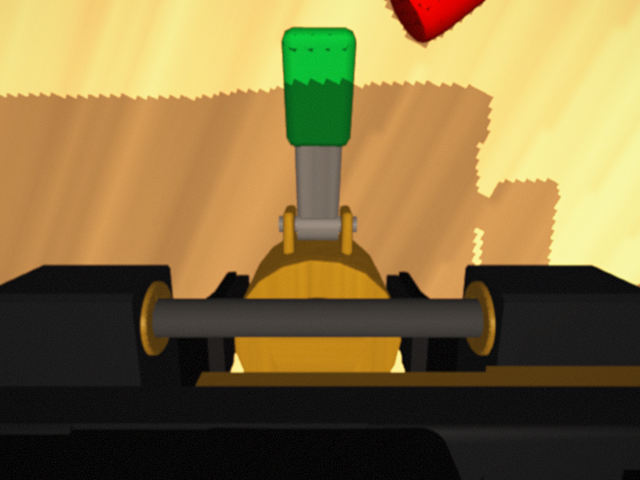

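Run:
```python
from h import *
c=load('w2'); s=c['state']
def tl(p): return np.round(rpy(s['tool_rot']).T@(p-s['tcp_pos']),1)
for uv in ((279,222),(357,222),(318,220),(318,228)):
    print(uv, tl(at_z(c,uv,22)))
# green arm outer tip
print(np.round(robot.state()['wrist_force'],1))
for th in (1.7,1.8,1.9,2.0,2.1):
    e=th-1.36; print(th,proj(c,s['tcp_pos']+rpy(s['tool_rot'])@np.array([36+68*np.cos(e),0,s['tcp_pos'][2]-22-68*np.sin(e)])))
```

```text
(279, 222) [ 34.2 -14.1   5.1]
(357, 222) [34.2 15.2  5.1]
(318, 220) [35.   0.6  5.1]
(318, 228) [31.9  0.6  5.1]
[-1.9 -2.   6.1]
1.7 [[316.08159926   9.29728724]]
1.8 [[316.04315597  12.80922733]]
1.9 [[316.00688573  19.65490137]]
2.0 [[315.97399628  30.16926218]]
2.1 [[315.94583077  44.59544734]]
```

```bash
python3 -m crank '{"offset": [[0,0,-0.010],[0,0,-0.035],[0,0,-0.070],[0,0,-0.105],[0,0,-0.140]], "twist": [0,0,0,0,0], "jaw": [0.5,0.5,0.5,0.5,0.5]}' 45
python3 - <<'E'
from h import *
go([498,-28,205],85)
E
```

```text
time_s: 3.17
tcp_pos: [512.5, 300.4, 168.0]
tool_rot: [-179.9, 0.0, 115.6]
wrist_force: [1.1, 0.8, -5.3]
grip_width: 0.659
t 3.17 tcp [512.5 300.4 168. ] rot [-1.7993e+02  2.0000e-02  1.1560e+02] F [ 1.1  0.8 -5.3] grip 0.659 
 off_m [-0.2899 -0.155  -0.0367] twist 30.604678780127017
```

```bash
python3 -m crank '{"offset": [[-0.015,-0.008,-0.010],[-0.045,-0.024,-0.020],[-0.075,-0.040,-0.030],[-0.105,-0.056,-0.036],[-0.135,-0.072,-0.036]], "twist": [3,6,9,12,15], "jaw": [0.5,0.5,0.5,0.5,0.5]}'
python3 - <<'E'
from h import *
go([498,-28,205],85)
E
```

```text
time_s: 3.58
tcp_pos: [506.5, 146.6, 204.0]
tool_rot: [179.9, -0.0, 100.5]
wrist_force: [1.5, 0.4, -4.8]
grip_width: 0.663
t 3.58 tcp [506.5 146.6 204. ] rot [ 1.7991e+02 -4.0000e-02  1.0047e+02] F [ 1.5  0.4 -4.8] grip 0.663 
 off_m [-0.1702 -0.0401 -0.0012] twist 15.469888295996384
```

```bash
python3 -m crank '{"offset": [[-0.035,-0.015,-0.002],[-0.070,-0.032,-0.005],[-0.105,-0.050,-0.008],[-0.140,-0.070,-0.010],[-0.175,-0.090,-0.010]], "twist": [3,6,9,12,15.4], "jaw": [0.5,0.5,0.5,0.5,0.5]}'
python3 - <<'E'
from h import *
go([430.8,-107.5,215],85)
E
```

```text
time_s: 4.0
tcp_pos: [449.2, -42.2, 212.9]
tool_rot: [180.0, -0.0, 85.1]
wrist_force: [0.6, -0.2, -5.0]
grip_width: 0.66
t 4.0 tcp [449.2 -42.2 212.9] rot [ 1.7999e+02 -4.0000e-02  8.5060e+01] F [ 0.6 -0.2 -5. ] grip 0.66 
 off_m [-0.0666 -0.0127 -0.0022] twist 0.06496915610145493
```

```bash
python3 -m crank '{"offset": [[-0.020,-0.004,0],[-0.045,-0.008,-0.002],[-0.066,-0.013,-0.002],[-0.066,-0.013,-0.002],[-0.066,-0.013,-0.002]], "twist": [0,0,0,0,0], "jaw": [0.5,0.5,0.5,0.5,0.5]}'
python3 - <<'E'
from h import *
go([430.8,-107.5,215],85)
c=snap('wrist','w3'); snap('top','t3'); snap('side','s3')
print(proj(c,[[498,-28,133],[498,-28,120]]))
E
```

```text
time_s: 4.42
tcp_pos: [431.1, -106.2, 214.6]
tool_rot: [-180.0, -0.1, 85.1]
wrist_force: [-0.3, 0.5, -5.6]
grip_width: 0.664
t 4.42 tcp [ 431.1 -106.2  214.6] rot [-1.800e+02 -5.000e-02  8.506e+01] F [-0.3  0.5 -5.6] grip 0.664 
 off_m [-0.0013 -0.0002 -0.0004] twist 0.055341032935842804
[[429.54571701 101.62523192]
 [423.32101644 103.6402972 ]]
```

View pics/w3.png

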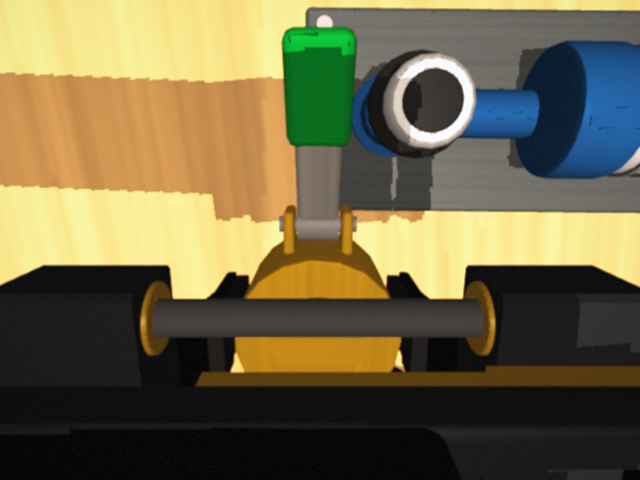

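View pics/s3.png

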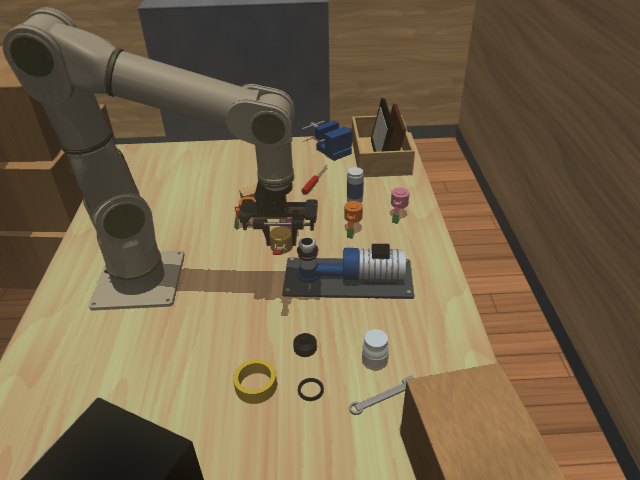

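Run:
```python
from h import *
c=load('w3')
cv2.imwrite('pics/c3.png',cv2.resize(c['pixels'][40:170,345:485],None,fx=4.5,fy=4.5,interpolation=cv2.INTER_CUBIC))
```

```text
(no output)
```

View pics/c3.png

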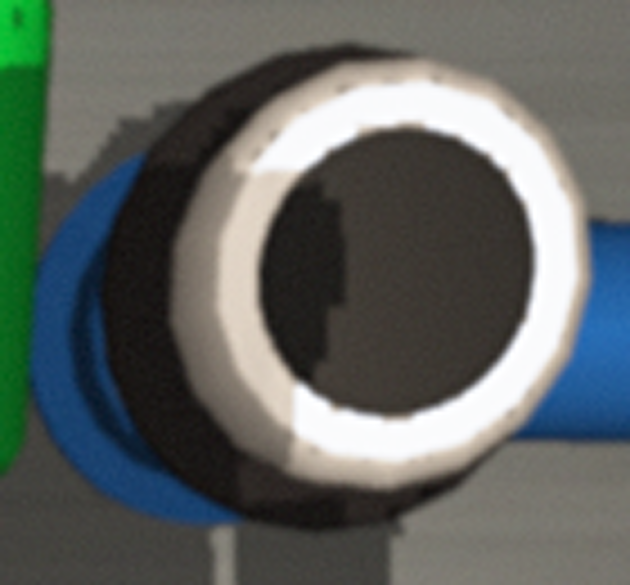

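Run:
```python
from h import *
c=load('w3');t=load('top0');s=load('side0')
w=(433.4,100.2)
for z in (129,133,137): print(z,np.round(at_z(c,w,z),1),np.round(at_z(t,(341.3,259.1),z),1),np.round(at_z(s,(307.7,241.8),z),1))
print(tri([(c,w),(s,(307.7,241.8)),(t,(341.3,259.1))]),tri([(c,w),(s,(307.7,241.8))]))
# scale check of outer chamfer edge circle
for z in (125,129,133,137):
  a=at_z(c,w,z)
  for r in (20,21,22):
    th=np.linspace(0,6.28,40); P=proj(c,np.c_[a[0]+r*np.cos(th),a[1]+r*np.sin(th),np.full(40,z)]); print(z,r,np.round(np.ptp(P,axis=0),1))
im=cv2.resize(s['pixels'][230:270,285:330],None,fx=12,fy=12,interpolation=cv2.INTER_CUBIC)
cv2.imwrite('pics/c4.png',im)
im=cv2.resize(t['pixels'][240:280,320:365],None,fx=12,fy=12,interpolation=cv2.INTER_CUBIC)
cv2.imwrite('pics/c5.png',im)
```

```text
129 [501.2 -27.2 129. ] [496.7 -28.6 129. ] [502.1 -21.7 129. ]
133 [500.  -27.5 133. ] [496.2 -28.4 133. ] [502.1 -26.7 133. ]
137 [498.9 -27.7 137. ] [495.6 -28.1 137. ] [502.1 -31.7 137. ]
(array([499.39412968, -27.81277536, 133.43058474]), [array([-1. ,  0.7]), array([-1. ,  0.2]), array([-0.2, -1.2])]) (array([501.13455212, -27.20470558, 132.92289028]), [array([ 2. , -0.7]), array([-0.3,  0.2])])
125 20 [73.3 77. ]
125 21 [77.  80.8]
125 22 [80.6 84.7]
129 20 [74.6 78.3]
129 21 [78.3 82.2]
129 22 [82.  86.2]
133 20 [75.9 79.7]
133 21 [79.7 83.7]
133 22 [83.5 87.7]
137 20 [77.3 81.1]
137 21 [81.1 85.2]
137 22 [85.  89.3]
```

View pics/c4.png

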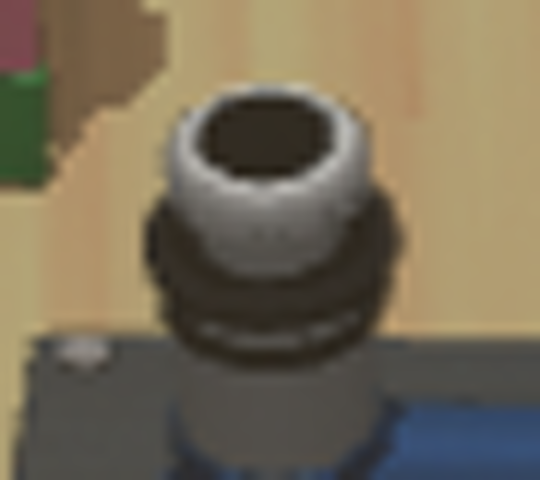

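View pics/c5.png

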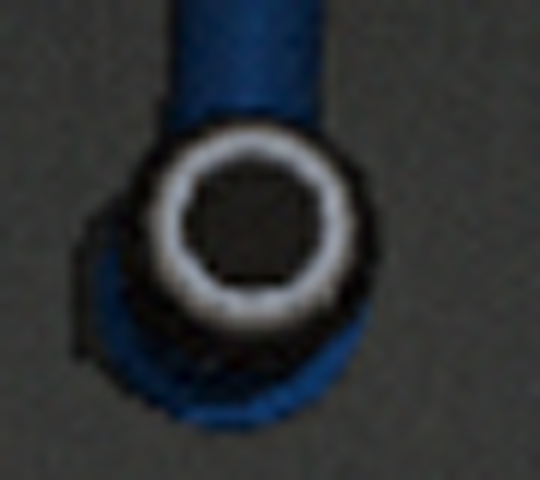

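Side view: adaptor mouth at (307,241); wrist view: adaptor top ring centred at (433,100), giving axis ≈ (499.5, -27.6), top ≈ 133 mm.

Run:
```python
from h import *
go([499.6,-25.7,175],85.06)
```

```text
t 4.57 tcp [ 431.8 -104.3  214.5] rot [-1.7998e+02 -2.0000e-02  8.5290e+01] F [ 0.6  0.4 -5.8] grip 0.661 
 off_m [0.0839 0.0611 0.0395] twist 0.2253683966686708
```

Run:
```python
from h import *
a=load('w3')['pixels'].astype(int)
c=snap('wrist','w3b'); 
for k in range(3):
    print(robot.state()['tcp_pos'],robot.state()['tool_rot'],robot.state()['time_s'])
g=cv2.cvtColor(c['pixels'],cv2.COLOR_BGR2GRAY)[40:170,345:485].astype(np.float32)
g0=cv2.cvtColor(load('w3')['pixels'],cv2.COLOR_BGR2GRAY)[40:170,345:485].astype(np.float32)
print(cv2.phaseCorrelate(g0,g)); print(load('w3')['state']['tcp_pos'],c['state']['tcp_pos'])
```

```text
[ 431.89717551 -104.24698969  214.43578648] [-1.79980635e+02 -7.71037998e-03  8.53004985e+01] 4.6167
[ 431.89717551 -104.24698969  214.43578648] [-1.79980635e+02 -7.71037998e-03  8.53004985e+01] 4.6167
[ 431.89717551 -104.24698969  214.43578648] [-1.79980635e+02 -7.71037998e-03  8.53004985e+01] 4.6167
((-0.6007920995726153, 4.574525398847854), 0.9438614291909301)
[ 431.13554664 -106.19398663  214.64108208] [ 431.82482444 -104.28083981  214.46254682]
```

Run:
```python
from h import *
c=load('w3b')
print(at_z(c,(432.8,104.8),133))
s=c['state']
# hinge check in new image
g0=cv2.cvtColor(load('w3')['pixels'],cv2.COLOR_BGR2GRAY)[200:250,270:365].astype(np.float32)
g=cv2.cvtColor(c['pixels'],cv2.COLOR_BGR2GRAY)[200:250,270:365].astype(np.float32)
g2=cv2.cvtColor(load('w2')['pixels'],cv2.COLOR_BGR2GRAY)[200:250,270:365].astype(np.float32)
print(cv2.phaseCorrelate(g0,g),cv2.phaseCorrelate(g2,g))
go([500,-25.9,175],85.06)
```

```text
[499.970676   -27.62021733 133.        ]
((-0.06291682065722881, -0.0021634122914839793), 0.9020856700340907) ((0.30266916978683867, 0.23150909312110457), 0.6018823917706807)
t 4.62 tcp [ 431.9 -104.2  214.4] rot [-1.7998e+02 -1.0000e-02  8.5300e+01] F [ 0.5  0.3 -5.7] grip 0.657 
 off_m [0.0837 0.0615 0.0394] twist 0.2404984508869461
```

```bash
python3 -m crank '{"offset": [[0.020,0.015,0],[0.045,0.033,0.010],[0.070,0.051,0.018],[0.0837,0.061,0.025],[0.0837,0.061,0.030]], "twist": [0.2,0.2,0.2,0.2,0.2], "jaw": [0.5,0.5,0.5,0.5,0.5]}' 50;  python3 -m crank '{"offset": [[0,0,0.003],[0,0,0.006],[0,0,0.006],[0,0,0.006],[0,0,0.006]], "twist": [0,0,0,0,0], "jaw": [0.5,0.5,0.5,0.5,0.5]}';python3 - <<'E'
from h import *
go([499.6,-25.7,175],85.06)
c=snap('wrist','w4'); snap('side','s4'); snap('top','t4'); go([499.6,-25.7,175],85.06)
E
```

```text
time_s: 5.03
tcp_pos: [501.2, -21.9, 183.3]
tool_rot: [-180.0, 0.0, 85.4]
wrist_force: [-0.8, 0.3, -5.6]
grip_width: 0.664
time_s: 5.45
tcp_pos: [499.6, -27.2, 179.0]
tool_rot: [180.0, -0.0, 85.0]
wrist_force: [-0.1, -0.8, -5.0]
grip_width: 0.663
t 5.45 tcp [499.6 -27.2 179. ] rot [ 1.7996e+02 -3.0000e-02  8.4970e+01] F [-0.1 -0.8 -5. ] grip 0.663 
 off_m [ 0.0015 -0.0001  0.004 ] twist -0.0877067785272061
t 5.6 tcp [499.7 -26.9 178.9] rot [ 1.7996e+02 -3.0000e-02  8.5000e+01] F [ 0.2  0.3 -5. ] grip 0.658 
 off_m [ 0.0012 -0.0002  0.0039] twist -0.0628116204400726
```

Run:
```python
from h import *
a=load('s4')['pixels'][200:290,255:375]; b=load('w4')['pixels']
cv2.imwrite('pics/c6.png',cv2.resize(a,None,fx=6,fy=6,interpolation=cv2.INTER_CUBIC))
```

```text
(no output)
```

View pics/c6.png

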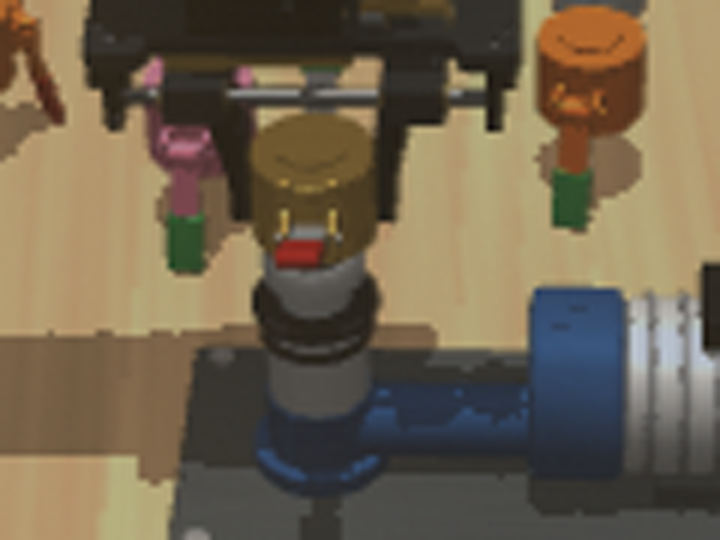

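View pics/w4.png

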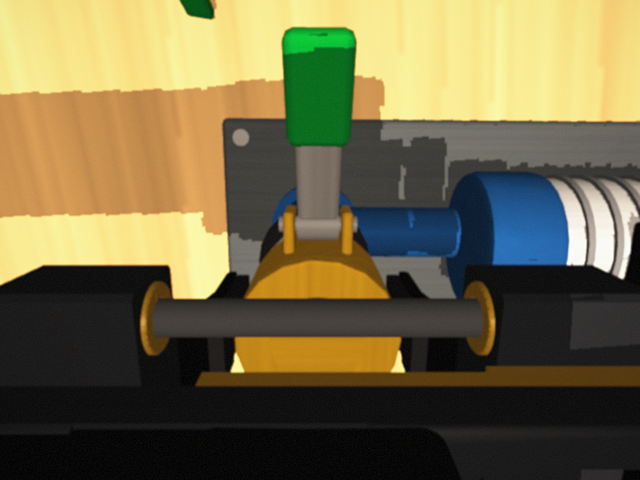

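```bash
python3 -m crank '{"offset": [[0.0013,0,0.004],[0.0013,0,0.008],[0.0013,0,0.012],[0.0013,0,0.015],[0.0013,0,0.015]], "twist": [0,0,0,0,0], "jaw": [0.5,0.5,0.5,0.5,0.5]}' 50;  python3 -m crank '{"offset": [[0,0,0.001],[0,0,0.002],[0,0,0.003],[0,0,0.004],[0,0,0.004]], "twist": [0,0,0,0,0], "jaw": [0.5,0.5,0.5,0.5,0.5]}';python3 - <<'E'
from h import *
go([499.6,-25.7,150],85.06)
E
```

```text
time_s: 6.02
tcp_pos: [499.2, -25.5, 162.6]
tool_rot: [-179.9, 0.0, 85.0]
wrist_force: [0.4, -0.1, -6.6]
grip_width: 0.662
time_s: 6.43
tcp_pos: [499.9, -25.5, 161.0]
tool_rot: [180.0, -0.1, 85.0]
wrist_force: [-7.0, -0.5, 12.6]
grip_width: 0.662
t 6.43 tcp [499.9 -25.5 161. ] rot [ 1.7998e+02 -5.0000e-02  8.5010e+01] F [-7.  -0.5 12.6] grip 0.662 
 off_m [-0.0003 -0.0003  0.011 ] twist -0.048065879204727935
```

```bash
python3 -m crank '{"offset": [[0,-0.001,-0.001],[0,-0.0015,-0.001],[0,-0.0015,-0.0005],[0,-0.0015,0],[0,-0.0015,0]], "twist": [0,0,0,0,0], "jaw": [0.5,0.5,0.5,0.5,0.5]}' 50
```

```text
time_s: 6.85
tcp_pos: [498.0, -25.3, 159.1]
tool_rot: [-180.0, 0.0, 85.0]
wrist_force: [-1.4, -0.3, -5.6]
grip_width: 0.662
```

```bash
python3 -m crank '{"offset": [[0,0,0.0005],[0,0,0.001],[0,0,0.0015],[0,0,0.002],[0,0,0.002]], "twist": [0,0,0,0,0], "jaw": [0.5,0.5,0.5,0.5,0.5]}' 50
```

```text
time_s: 7.27
tcp_pos: [498.2, -25.3, 157.4]
tool_rot: [-180.0, -0.0, 85.0]
wrist_force: [-0.5, 0.5, -5.3]
grip_width: 0.661
```

```bash
python3 -m crank '{"offset": [[0,0,0.0006],[0,0,0.0012],[0,0,0.0018],[0,0,0.0024],[0,0,0.003]], "twist": [0,0,0,0,0], "jaw": [0.5,0.5,0.5,0.5,0.5]}' 50
python3 -m crank '{"offset": [[0,0,0.0006],[0,0,0.0012],[0,0,0.0018],[0,0,0.0018],[0,0,0.0018]], "twist": [0,0,0,0,0], "jaw": [0.5,0.5,0.5,0.5,0.5]}' 50
```

```text
time_s: 7.68
tcp_pos: [498.2, -25.3, 154.5]
tool_rot: [180.0, -0.0, 85.0]
wrist_force: [0.4, -0.1, -5.4]
grip_width: 0.665
time_s: 8.1
tcp_pos: [498.2, -25.3, 152.7]
tool_rot: [-180.0, -0.0, 85.0]
wrist_force: [0.2, 0.2, -4.6]
grip_width: 0.661
```

```bash
for i in 1 2 3; do python3 -m crank '{"offset": [[0,0,0.001],[0,0,0.002],[0,0,0.003],[0,0,0.004],[0,0,0.004]], "twist": [0,0,0,0,0], "jaw": [0.5,0.5,0.5,0.5,0.5]}' 50; done
```

```text
time_s: 8.52
tcp_pos: [498.1, -25.3, 148.5]
tool_rot: [-180.0, 0.0, 85.0]
wrist_force: [-0.6, 0.1, -4.9]
grip_width: 0.656
time_s: 8.93
tcp_pos: [498.1, -25.3, 144.5]
tool_rot: [-180.0, -0.0, 85.0]
wrist_force: [-0.4, 0.1, -5.3]
grip_width: 0.664
time_s: 9.35
tcp_pos: [498.1, -25.3, 140.5]
tool_rot: [-180.0, 0.0, 85.0]
wrist_force: [0.9, 0.1, -5.9]
grip_width: 0.659
```

```bash
for i in 1 2; do python3 -m crank '{"offset": [[0,0,0.001],[0,0,0.002],[0,0,0.003],[0,0,0.003],[0,0,0.003]], "twist": [0,0,0,0,0], "jaw": [0.5,0.5,0.5,0.5,0.5]}' 55; done
```

```text
time_s: 9.77
tcp_pos: [498.2, -25.3, 137.7]
tool_rot: [-180.0, -0.0, 85.0]
wrist_force: [0.4, -0.5, -4.4]
grip_width: 0.662
time_s: 10.18
tcp_pos: [498.4, -25.3, 135.5]
tool_rot: [180.0, -0.0, 85.0]
wrist_force: [-5.1, 0.6, 6.0]
grip_width: 0.657
```

```bash
for i in 1 2; do python3 -m crank '{"offset": [[0,-0.0003,0.0005],[0,-0.0003,0.001],[0,-0.0003,0.0015],[0,-0.0003,0.002],[0,-0.0003,0.002]], "twist": [0,0,0,0,0], "jaw": [0.5,0.5,0.5,0.5,0.5]}' 55; done
```

```text
time_s: 10.6
tcp_pos: [498.4, -25.3, 133.6]
tool_rot: [179.9, -0.0, 85.0]
wrist_force: [-4.2, -0.1, 6.2]
grip_width: 0.66
time_s: 11.02
tcp_pos: [498.3, -25.3, 131.7]
tool_rot: [179.9, -0.0, 85.0]
wrist_force: [-3.4, -0.7, 6.7]
grip_width: 0.659
```

```bash
for i in 1 2; do python3 -m crank '{"offset": [[0,-0.0003,0.0005],[0,-0.0003,0.001],[0,-0.0003,0.0015],[0,-0.0003,0.0015],[0,-0.0003,0.0015]], "twist": [0,0,0,0,0], "jaw": [0.5,0.5,0.5,0.5,0.5]}' 55; done
```

```text
time_s: 11.43
tcp_pos: [498.3, -25.3, 130.4]
tool_rot: [179.9, -0.0, 85.0]
wrist_force: [-1.3, -0.1, 6.4]
grip_width: 0.66
time_s: 11.85
tcp_pos: [498.2, -25.3, 129.0]
tool_rot: [179.8, -0.0, 85.0]
wrist_force: [-2.2, -0.8, 6.1]
grip_width: 0.66
```

```bash
for i in 1 2; do python3 -m crank '{"offset": [[0,0,0.0003],[0,0,0.0006],[0,0,0.001],[0,0,0.001],[0,0,0.001]], "twist": [0,0,0,0,0], "jaw": [0.5,0.5,0.5,0.5,0.5]}' 55; done
```

```text
time_s: 12.27
tcp_pos: [498.3, -25.3, 128.1]
tool_rot: [179.8, -0.0, 85.0]
wrist_force: [-1.4, -0.5, 9.3]
grip_width: 0.657
time_s: 12.68
tcp_pos: [498.3, -25.3, 127.3]
tool_rot: [179.8, -0.1, 85.0]
wrist_force: [-3.0, -0.7, 10.7]
grip_width: 0.655
```

```bash
python3 -m crank '{"offset": [[0,0,0.0003],[0,0,0.0006],[0,0,0.001],[0,0,0.001],[0,0,0.001]], "twist": [0,0,0,0,0], "jaw": [0.5,0.5,0.5,0.5,0.5]}' 60
python3 - <<'E'
from h import *
snap('side','s5'); c=snap('wrist','w5')
a=load('s5')['pixels'][200:290,255:375]
cv2.imwrite('pics/c7.png',cv2.resize(a,None,fx=6,fy=6,interpolation=cv2.INTER_CUBIC))
g2=cv2.cvtColor(load('w4')['pixels'],cv2.COLOR_BGR2GRAY)[290:372,240:395].astype(np.float32)
g=cv2.cvtColor(c['pixels'],cv2.COLOR_BGR2GRAY)[290:372,240:395].astype(np.float32)
print(cv2.phaseCorrelate(g2,g))
E
```

```text
time_s: 13.1
tcp_pos: [498.3, -25.3, 126.5]
tool_rot: [179.8, -0.1, 85.0]
wrist_force: [-3.9, -0.2, 12.9]
grip_width: 0.655
((-0.060984431937356476, -0.012308866914942485), 1.0082412147521973)
```

View pics/c7.png

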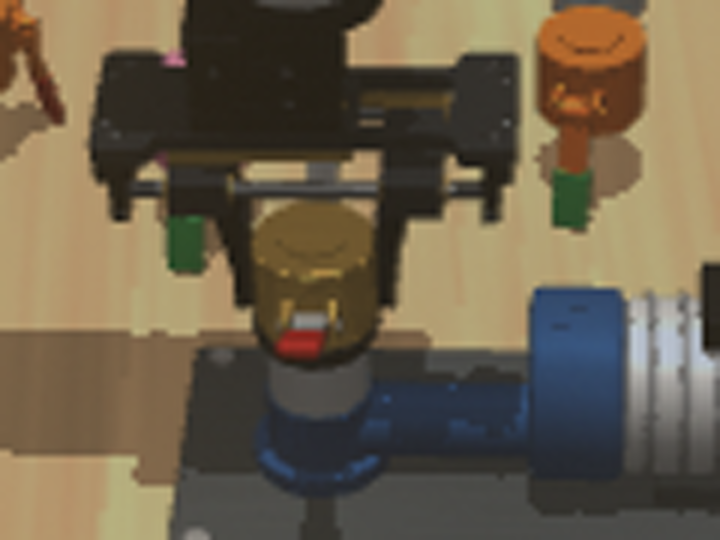

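View pics/w5.png

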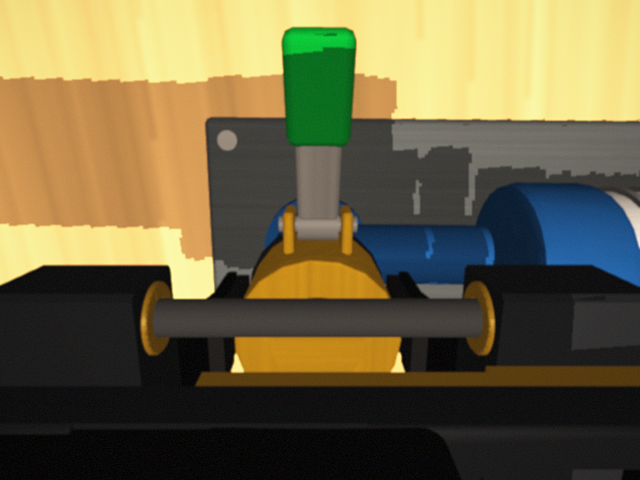

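```bash
python3 -m crank '{"offset": [[0,0,0.0005],[0,0,0.0005],[0,0,-0.0005],[0,0,-0.0015],[0,0,-0.0025]], "twist": [0,0,0,0,0], "jaw": [0.5,0.5,0.5,0.5,0.5]}' 60
```

```text
time_s: 13.62
tcp_pos: [498.3, -25.3, 128.7]
tool_rot: [179.8, -0.0, 85.0]
wrist_force: [0.2, -0.6, 6.7]
grip_width: 0.66
```

```bash
python3 -m crank '{"offset": [[0,0,-0.0003],[0,0,-0.0006],[0,0,-0.0006],[0,0,-0.0006],[0,0,-0.0006]], "twist": [0,0,0,0,0], "jaw": [0.5,0.5,0.5,0.5,0.5]}' 30; python3 -m crank '{"offset": [[0,0,0],[0,0,0],[0,0,0],[0,0,0],[0,0,0]], "twist": [0,0,0,0,0], "jaw": [0.75,0.85,1,1,1]}'
python3 - <<'E'
from h import *
snap('side','s6'); c=snap('wrist','w6')
a=load('s6')['pixels'][200:290,255:375]
cv2.imwrite('pics/c8.png',cv2.resize(a,None,fx=6,fy=6,interpolation=cv2.INTER_CUBIC))
go([498,-25,128])
E
```

```text
time_s: 14.03
tcp_pos: [498.3, -25.3, 129.0]
tool_rot: [179.8, -0.0, 85.0]
wrist_force: [-0.2, 0.4, 6.2]
grip_width: 0.663
time_s: 14.45
tcp_pos: [497.0, -25.2, 127.8]
tool_rot: [180.0, -0.0, 85.0]
wrist_force: [0.2, 0.1, 0.4]
grip_width: 0.948
t 14.55 tcp [497.  -25.2 127.8] rot [-180.     -0.     85.02] F [-0.5  0.1 -0.8] grip 0.981 
 off_m [ 0.0003  0.001  -0.0002] twist None
```

View pics/c8.png

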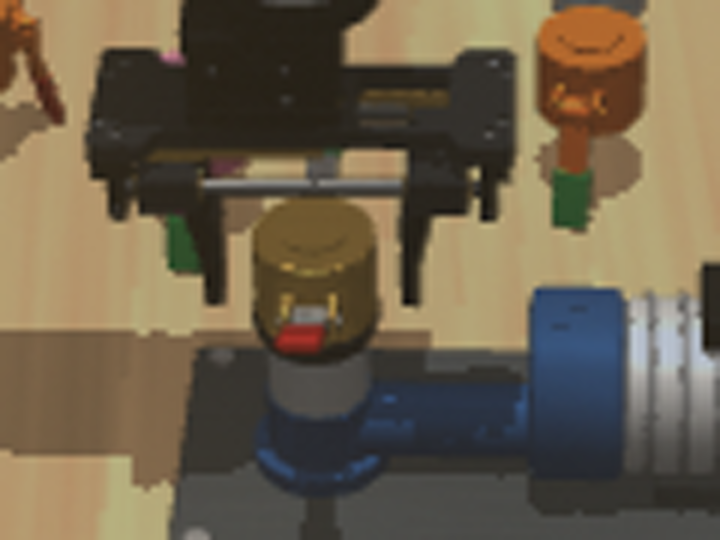

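View pics/w6.png

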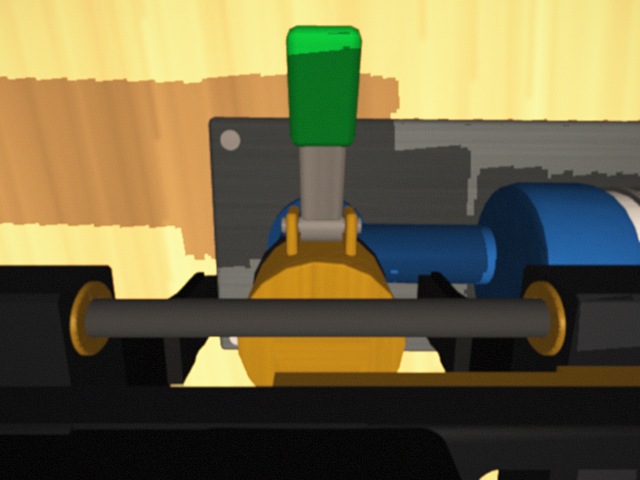

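```bash
python3 -m crank '{"offset": [[0,0.0013,-0.010],[0,0.0013,-0.030],[0,0.0013,-0.050],[0,0.0013,-0.070],[0,0.0013,-0.080]], "twist": [0,0,0,0,0], "jaw": [1,1,1,1,1]}'; python3 -m crank '{"offset": [[0.015,0,0],[0.035,0,0],[0.055,0,0],[0.073,0,0],[0.073,0,0]], "twist": [0,0,0,0,0], "jaw": [0.8,0.5,0.2,0,0]}' 20
python3 - <<'E'
from h import *
snap('side','s7'); c=snap('top','t7'); w=snap('wrist','w7')
a=load('s7')['pixels'][170:290,240:400]
cv2.imwrite('pics/c9.png',cv2.resize(a,None,fx=5,fy=5,interpolation=cv2.INTER_CUBIC))
go([498.2+75.6*.087,-27.3+75.6*.996,205])
E
```

```text
time_s: 14.97
tcp_pos: [499.3, -25.5, 210.8]
tool_rot: [179.8, -0.1, 85.0]
wrist_force: [0.6, -0.8, -0.7]
grip_width: 0.998
time_s: 15.38
tcp_pos: [504.6, 51.4, 207.8]
tool_rot: [-180.0, -0.1, 85.3]
wrist_force: [-0.9, 1.2, 0.4]
grip_width: 0.705
t 15.53 tcp [504.6  46.8 207.9] rot [-1.800e+02  2.000e-02  8.501e+01] F [ 0.3 -0.6 -0.1] grip 0.571 
 off_m [0.0012 0.0001 0.0029] twist None
```

View pics/c9.png

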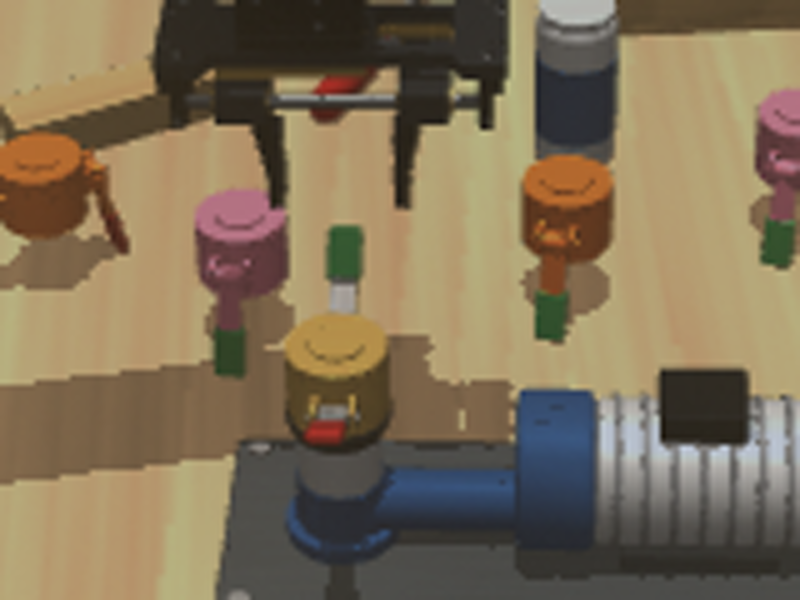

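View pics/w7.png

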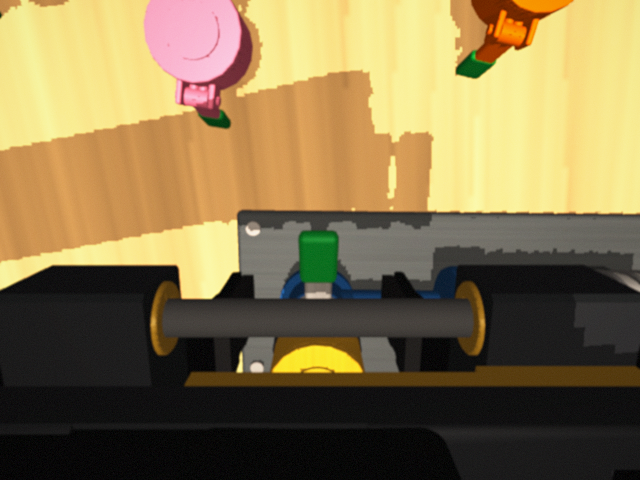

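Run:
```python
from h import *
c=load('w7'); s=load('s7'); tx=np.array([.087,.996]); A=np.array([498.2,-27.3])
for th in (1.75,1.85,1.95,2.05,2.15):
    e=th-1.36
    for sg in (1,-1):
        p=np.r_[A+sg*tx*(36+68*np.cos(e)-4*np.sin(e)),124.5+68*np.sin(e)+4*np.cos(e)]; print(th,sg,np.round(p,0),proj(c,p)[0],proj(s,p)[0])
```

```text
1.75 1 [507.  70. 154.] [316.74168644 226.51671928] [308.0395173  215.22368676]
1.75 -1 [ 490. -124.  154.] [316.5716505  537.26505388] [303.74237668 259.07690595]
1.85 1 [506.  66. 160.] [316.73056851 235.67033724] [307.89827104 214.20990622]
1.85 -1 [ 490. -121.  160.] [316.56380603 542.45836912] [303.72690797 256.52690276]
1.95 1 [506.  63. 166.] [316.7187358  246.28940323] [307.74871189 213.40705163]
1.95 -1 [ 490. -117.  166.] [316.55659967 546.55412777] [303.73126385 253.93354983]
2.05 1 [506.  58. 171.] [316.70635361 258.28397816] [307.59218277 212.82550015]
2.05 -1 [ 491. -113.  171.] [316.55018164 549.40627939] [303.75541544 251.32639326]
2.15 1 [505.  53. 176.] [316.69362286 271.51311865] [307.43012782 212.47377434]
2.15 -1 [ 491. -108.  176.] [316.54470849 550.87276197] [303.7990798  248.73517516]
```

```bash
python3 -m crank '{"offset": [[0.001,0,0],[0.001,0,0],[0.001,0,0],[0.001,0,0],[0.001,0,0]], "twist": [0,0,0,0,0], "jaw": [0,0,0,0,0]}' 20;  python3 -m crank '{"offset": [[0,0,0.006],[0,0,0.014],[0,0,0.022],[0,0,0.028],[0,0,0.030]], "twist": [0,0,0,0,0], "jaw": [0,0,0,0,0]}'; python3 -c "
from h import *
go([498.2+75.6*.087,-27.3+75.6*.996,177])"
```

```text
time_s: 15.95
tcp_pos: [504.7, 48.1, 207.8]
tool_rot: [-180.0, -0.0, 85.0]
wrist_force: [-0.6, -0.3, -0.4]
grip_width: 0.189
time_s: 16.37
tcp_pos: [504.0, 48.2, 176.2]
tool_rot: [-179.9, 0.0, 85.0]
wrist_force: [-0.2, 0.6, 0.5]
grip_width: 0.003
t 16.37 tcp [504.   48.2 176.2] rot [-1.7989e+02  5.0000e-02  8.5020e+01] F [-0.2  0.6  0.5] grip 0.003 
 off_m [-0.0002  0.0008 -0.0008] twist None
```

```bash
python3 -m crank '{"offset": [[0,0,0.002],[0,0,0.004],[0,0,0.006],[0,0,0.008],[0,0,0.010]], "twist": [0,0,0,0,0], "jaw": [0,0,0,0,0]}';  python3 -m crank '{"offset": [[0,0,0.002],[0,0,0.004],[0,0,0.006],[0,0,0.008],[0,0,0.010]], "twist": [0,0,0,0,0], "jaw": [0,0,0,0,0]}'
```

```text
time_s: 16.78
tcp_pos: [505.1, 48.6, 168.1]
tool_rot: [179.9, -0.0, 85.0]
wrist_force: [-0.7, 0.9, 3.1]
grip_width: 0.009
time_s: 17.2
tcp_pos: [504.8, 48.5, 157.7]
tool_rot: [180.0, -0.0, 85.0]
wrist_force: [0.4, 1.6, 4.2]
grip_width: 0.001
```

```bash
for i in 1 2 3; do python3 -m crank '{"offset": [[0,0,0.002],[0,0,0.004],[0,0,0.006],[0,0,0.008],[0,0,0.010]], "twist": [0,0,0,0,0], "jaw": [0,0,0,0,0]}';done;  python3 - <<'E'
from h import *
snap('side','s8'); w=snap('wrist','w8')
a=load('s8')['pixels'][170:290,240:400]
cv2.imwrite('pics/c10.png',cv2.resize(a,None,fx=5,fy=5,interpolation=cv2.INTER_CUBIC))
E
```

```text
time_s: 17.62
tcp_pos: [504.7, 48.5, 147.6]
tool_rot: [-180.0, -0.0, 85.0]
wrist_force: [0.2, 1.6, 3.1]
grip_width: 0.009
time_s: 18.03
tcp_pos: [504.8, 48.5, 137.7]
tool_rot: [180.0, -0.0, 85.0]
wrist_force: [0.7, 2.7, 5.3]
grip_width: 0.004
time_s: 18.45
tcp_pos: [504.7, 47.1, 127.7]
tool_rot: [-180.0, 0.1, 85.0]
wrist_force: [0.6, -0.7, 6.2]
grip_width: 0.002
```

View pics/c10.png

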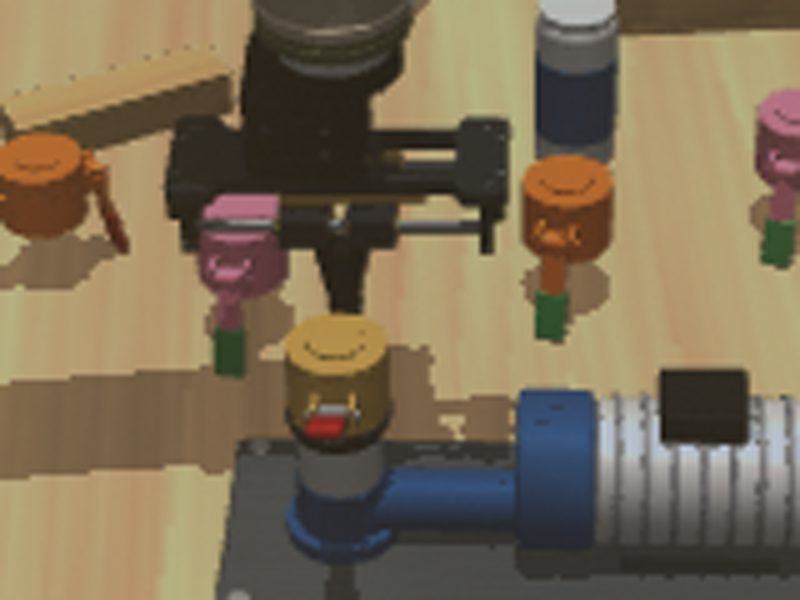

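View pics/w8.png

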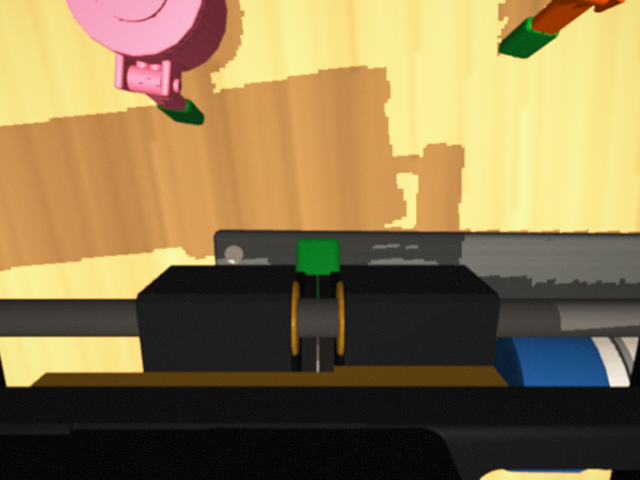

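```bash
for i in 1 2; do python3 -m crank '{"offset": [[0,0,0.0015],[0,0,0.003],[0,0,0.0045],[0,0,0.006],[0,0,0.0075]], "twist": [0,0,0,0,0], "jaw": [0,0,0,0,0]}';done
```

```text
time_s: 18.97
tcp_pos: [504.8, 46.5, 120.3]
tool_rot: [180.0, 0.1, 84.9]
wrist_force: [0.6, -2.0, 7.3]
grip_width: 0.0
time_s: 19.38
tcp_pos: [504.8, 47.7, 112.7]
tool_rot: [180.0, 0.0, 85.0]
wrist_force: [1.4, 2.0, 5.3]
grip_width: 0.002
```

```bash
python3 -m crank '{"offset": [[-0.0005,0,0.0015],[-0.001,0,0.003],[-0.002,0,0.0045],[-0.003,0,0.006],[-0.0045,0,0.006]], "twist": [0,0,0,0,0], "jaw": [0,0,0,0,0]}'
```

```text
time_s: 19.8
tcp_pos: [504.1, 44.0, 106.4]
tool_rot: [-180.0, -0.0, 85.0]
wrist_force: [0.9, 3.0, 3.1]
grip_width: 0.004
```

```bash
python3 -m crank '{"offset": [[-0.001,0,0],[-0.002,0,0],[-0.003,0,0],[-0.004,0,0],[-0.005,0,0]], "twist": [0,0,0,0,0], "jaw": [0,0,0,0,0]}'; python3 -m crank '{"offset": [[-0.0008,0,0],[-0.0016,0,0],[-0.0024,0,0],[-0.003,0,0],[-0.003,0,0]], "twist": [0,0,0,0,0], "jaw": [0,0,0,0,0]}'
```

```text
time_s: 20.22
tcp_pos: [503.6, 39.5, 106.5]
tool_rot: [-180.0, -0.0, 85.1]
wrist_force: [0.7, 6.0, -1.3]
grip_width: 0.006
time_s: 20.63
tcp_pos: [503.2, 36.6, 106.5]
tool_rot: [-179.9, -0.0, 85.1]
wrist_force: [0.5, 6.1, -1.4]
grip_width: 0.009
```

```bash
for i in 1 2; do python3 -m crank '{"offset": [[-0.0006,0,0],[-0.0012,0,0],[-0.0018,0,0],[-0.002,0,0],[-0.002,0,0]], "twist": [0,0,0,0,0], "jaw": [0,0,0,0,0]}'; done
```

```text
time_s: 21.05
tcp_pos: [503.0, 35.4, 106.4]
tool_rot: [-180.0, -0.1, 85.1]
wrist_force: [0.3, 7.6, -2.4]
grip_width: 0.006
time_s: 21.47
tcp_pos: [502.9, 34.2, 106.3]
tool_rot: [-179.9, -0.1, 85.1]
wrist_force: [1.9, 11.5, -4.0]
grip_width: 0.008
```

```bash
for i in 1 2; do python3 -m crank '{"offset": [[-0.0005,0,0],[-0.001,0,0],[-0.001,0,0],[-0.001,0,0],[-0.001,0,0]], "twist": [0,0,0,0,0], "jaw": [0,0,0,0,0]}'; done
python3 - <<'E'
from h import *
snap('side','s9')
a=load('s9')['pixels'][170:290,240:400]
cv2.imwrite('pics/c11.png',cv2.resize(a,None,fx=5,fy=5,interpolation=cv2.INTER_CUBIC))
E
```

```text
time_s: 21.88
tcp_pos: [502.7, 33.5, 106.3]
tool_rot: [-179.9, -0.1, 85.1]
wrist_force: [2.0, 11.7, -4.9]
grip_width: 0.007
time_s: 22.3
tcp_pos: [502.6, 32.9, 106.2]
tool_rot: [-179.9, -0.2, 85.2]
wrist_force: [1.7, 12.8, -5.9]
grip_width: 0.006
```

View pics/c11.png

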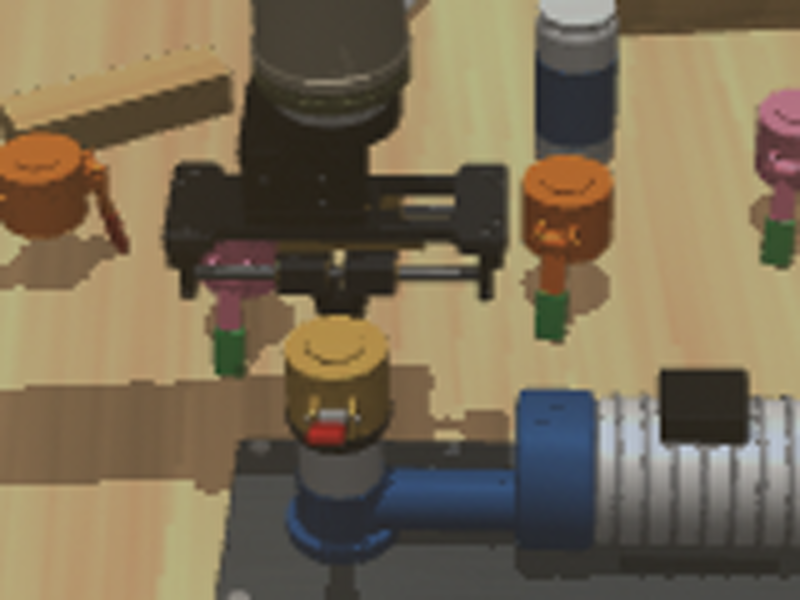

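```bash
for i in 1 2; do python3 -m crank '{"offset": [[-0.0005,0,0],[-0.001,0,0],[-0.0015,0,0],[-0.0015,0,0],[-0.0015,0,0]], "twist": [0,0,0,0,0], "jaw": [0,0,0,0,0]}'; done
```

```text
time_s: 22.77
tcp_pos: [502.4, 31.9, 106.1]
tool_rot: [-179.9, -0.2, 85.2]
wrist_force: [1.4, 15.8, -7.0]
grip_width: 0.006
time_s: 23.18
tcp_pos: [502.3, 31.0, 106.1]
tool_rot: [-179.9, -0.2, 85.2]
wrist_force: [1.9, 17.5, -7.2]
grip_width: 0.009
```

```bash
python3 -m crank '{"offset": [[0.001,0,0.001],[0.0015,0,0.003],[0.0018,0,0.005],[0.0018,0,0.007],[0.0018,0,0.008]], "twist": [0,0,0,0,0], "jaw": [0,0,0,0,0]}'; python3 -m crank '{"offset": [[-0.0005,0,0],[-0.001,0,0],[-0.0015,0,0],[-0.0015,0,0],[-0.0015,0,0]], "twist": [0,0,0,0,0], "jaw": [0,0,0,0,0]}'
```

```text
time_s: 23.6
tcp_pos: [503.3, 29.5, 99.1]
tool_rot: [180.0, -0.1, 85.1]
wrist_force: [1.2, 5.3, 5.5]
grip_width: 0.008
time_s: 24.02
tcp_pos: [503.2, 29.1, 99.2]
tool_rot: [180.0, -0.1, 85.1]
wrist_force: [0.9, 9.4, 2.7]
grip_width: 0.004
```

```bash
for i in 1 2; do python3 -m crank '{"offset": [[-0.0005,0,0],[-0.001,0,0],[-0.001,0,0],[-0.001,0,0],[-0.001,0,0]], "twist": [0,0,0,0,0], "jaw": [0,0,0,0,0]}'; done
python3 - <<'E'
from h import *
w=snap('wrist','w10'); snap('side','s10')
a=load('s10')['pixels'][170:290,240:400]
cv2.imwrite('pics/c12.png',cv2.resize(a,None,fx=5,fy=5,interpolation=cv2.INTER_CUBIC))
E
```

```text
time_s: 24.43
tcp_pos: [503.2, 28.9, 99.1]
tool_rot: [180.0, -0.2, 85.1]
wrist_force: [2.2, 11.6, 1.4]
grip_width: 0.007
time_s: 24.85
tcp_pos: [503.2, 28.6, 99.1]
tool_rot: [180.0, -0.2, 85.2]
wrist_force: [3.6, 14.2, -0.1]
grip_width: 0.01
```

View pics/c12.png

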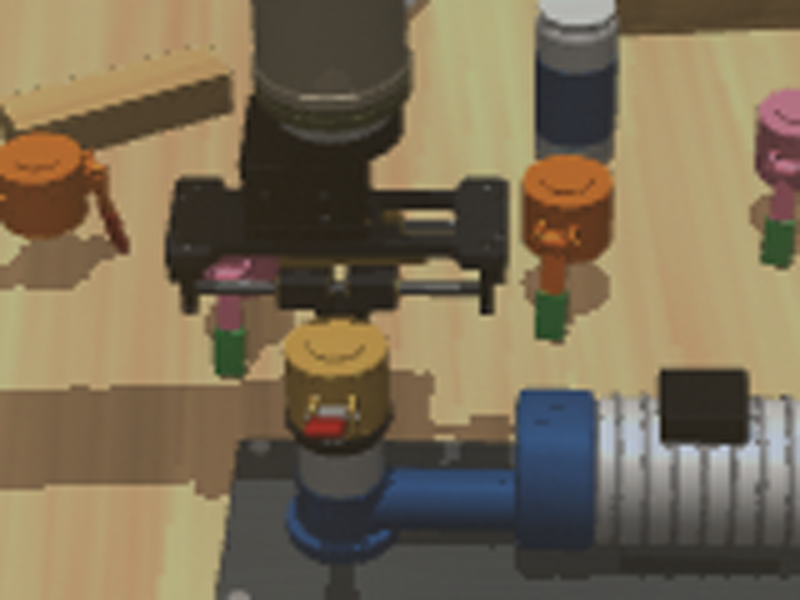

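View pics/w10.png

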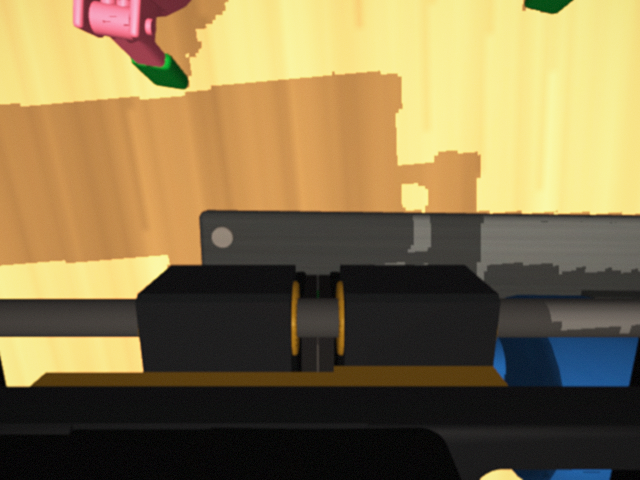

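```bash
for i in 1 2; do python3 -m crank '{"offset": [[-0.0005,0,0],[-0.001,0,0],[-0.0015,0,0],[-0.0015,0,0],[-0.0015,0,0]], "twist": [0,0,0,0,0], "jaw": [0,0,0,0,0]}'; done
```

```text
time_s: 25.37
tcp_pos: [503.1, 28.3, 99.0]
tool_rot: [179.9, -0.3, 85.2]
wrist_force: [3.3, 19.2, -1.3]
grip_width: 0.005
time_s: 25.78
tcp_pos: [503.0, 27.9, 98.9]
tool_rot: [179.9, -0.4, 85.3]
wrist_force: [4.3, 22.1, -5.6]
grip_width: 0.004
```

```bash
python3 -m crank '{"offset": [[0.005,0,0],[0.012,0,0],[0.022,0,-0.010],[0.024,0,-0.040],[0.024,0,-0.075]], "twist": [0,0,0,0,0], "jaw": [0,0,0,0,0]}'; python3 -m crank '{"offset": [[-0.005,0,-0.030],[-0.035,0,-0.033],[-0.070,0,-0.033],[-0.105,0,-0.033],[-0.135,0,-0.033]], "twist": [0,0,0,0,0], "jaw": [0,0,0,0,0]}'
python3 - <<'E'
from h import *
w=snap('wrist','w11'); snap('side','s11')
a=load('s11')['pixels'][170:290,240:400]
cv2.imwrite('pics/c13.png',cv2.resize(a,None,fx=5,fy=5,interpolation=cv2.INTER_CUBIC))
go([498.2-75.6*.087,-27.3-75.6*.996,200])
E
```

```text
time_s: 26.2
tcp_pos: [502.7, 45.8, 172.7]
tool_rot: [-179.7, 0.2, 85.0]
wrist_force: [0.7, 0.6, 0.1]
grip_width: 0.005
time_s: 26.62
tcp_pos: [491.8, -91.3, 206.8]
tool_rot: [-180.0, 0.0, 84.9]
wrist_force: [0.0, -0.4, -0.5]
grip_width: -0.001
t 26.72 tcp [491.4 -94.5 206.8] rot [-1.7997e+02  1.1000e-01  8.4530e+01] F [-0.3  0.8  0. ] grip 0.005 
 off_m [-0.008   0.001   0.0068] twist None
```

View pics/c13.png

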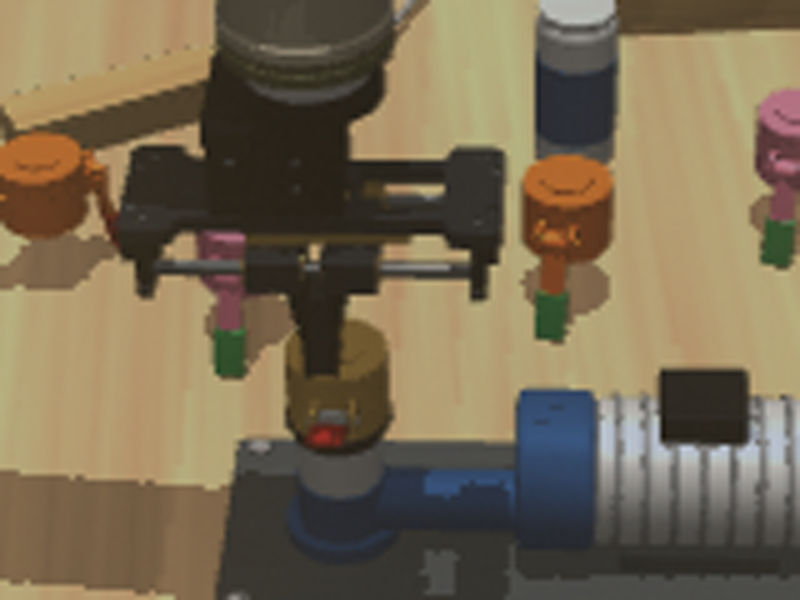

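View pics/w11.png

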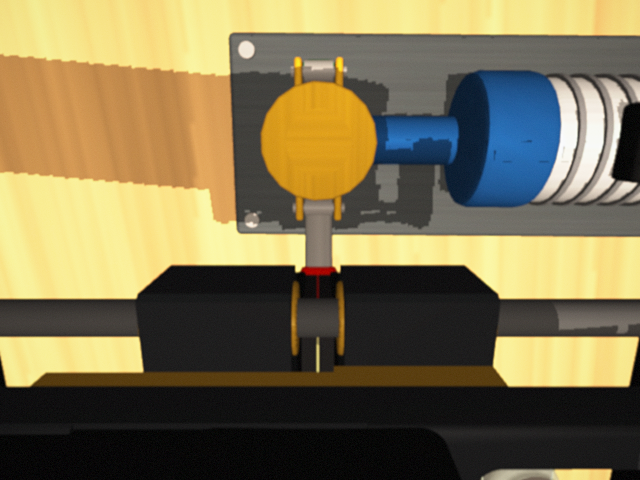

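```bash
python3 -m crank '{"offset": [[0.010,0,-0.002],[0.020,0,-0.002],[0.034,0,-0.002],[0.034,0,-0.002],[0.034,0,-0.002]], "twist": [0,0,0,0,0], "jaw": [0,0,0,0,0]}'; python3 -m crank '{"offset": [[0,0,0],[0,0,0],[0,0,0],[0,0,0],[0,0,0]], "twist": [0,0,0,0,0], "jaw": [0,0,0,0,0]}';  python3 - <<'E'
from h import *
c=snap('wrist','w12')
cv2.imwrite('pics/c14.png',cv2.resize(c['pixels'][80:270,220:420],None,fx=3.1,fy=3.1,interpolation=cv2.INTER_CUBIC))
tx=np.array([.087,.996]); A=np.array([498.2,-27.3])
print(c['state']['tcp_pos'])
for th in (0,.06,.15,.3):
  a=th+np.radians(12)
  for k in (4.5,-4.5):
    u=36+68*np.sin(a)+k*np.cos(a); z=122.5-68*np.cos(a)+k*np.sin(a); print(th,k,proj(c,np.r_[A+tx*u,z])[0])
print('hinge',proj(c,np.r_[A+tx*36,122.5])[0],'capfar edge',proj(c,np.r_[A+tx*29,145.5])[0])
E
```

```text
time_s: 27.13
tcp_pos: [495.8, -52.2, 208.6]
tool_rot: [-180.0, 0.0, 85.3]
wrist_force: [0.2, 0.8, -0.6]
grip_width: 0.008
time_s: 27.55
tcp_pos: [495.7, -54.7, 208.8]
tool_rot: [180.0, -0.0, 85.0]
wrist_force: [0.5, 0.6, -0.5]
grip_width: 0.006
[495.74619034 -54.73960462 208.83634824]
0 4.5 [316.47115551 112.63959752]
0 -4.5 [316.49214314 125.82805205]
0.06 4.5 [316.46106434 106.63788862]
0.06 -4.5 [316.48282879 119.84930144]
0.15 4.5 [316.44528639  97.64269636]
0.15 -4.5 [316.46819132 110.85535675]
0.3 4.5 [316.41733935  82.74811988]
0.3 -4.5 [316.44206919  95.86294839]
hinge [316.39855084 140.68586315] capfar edge [316.36463753 155.38396498]
```

View pics/c14.png

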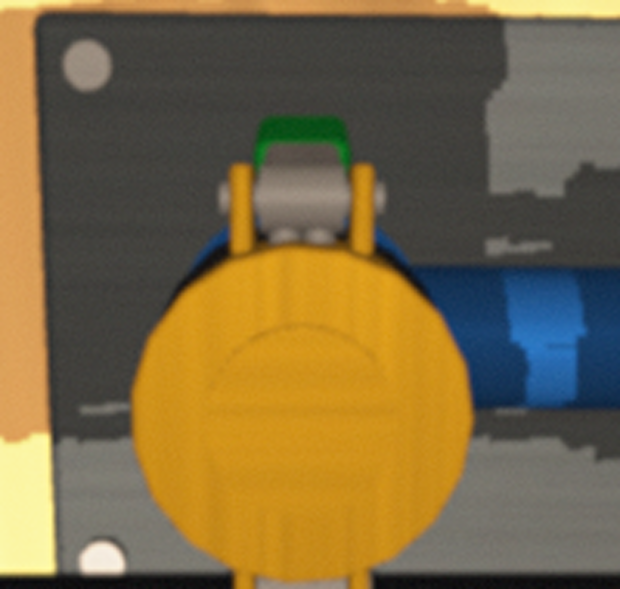

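Green arm's end (318,118) and hinge (318,144) match the projection of a fully-down arm. Now the red arm, the same way.

```bash
python3 -m crank '{"offset": [[-0.015,0,0],[-0.035,0,0.005],[-0.048,0,0.015],[-0.048,0,0.025],[-0.048,0,0.030]], "twist": [0,0,0,0,0], "jaw": [0,0,0,0,0]}'; python3 -m crank '{"offset": [[0,0,0.002],[0,0,0.004],[0,0,0.006],[0,0,0.008],[0,0,0.010]], "twist": [0,0,0,0,0], "jaw": [0,0,0,0,0]}'; python3 -c "
from h import *
go([498.2-75.6*.087,-27.3-75.6*.996,160])"
```

```text
time_s: 28.02
tcp_pos: [491.0, -102.6, 177.7]
tool_rot: [-179.9, -0.0, 84.9]
wrist_force: [-0.2, 0.3, -1.0]
grip_width: 0.005
time_s: 28.43
tcp_pos: [492.1, -102.1, 169.2]
tool_rot: [179.9, -0.0, 85.1]
wrist_force: [-1.2, 0.4, 3.4]
grip_width: 0.003
t 28.43 tcp [ 492.1 -102.1  169.2] rot [ 1.7993e+02 -1.0000e-02  8.5050e+01] F [-1.2  0.4  3.4] grip 0.003 
 off_m [-0.0006 -0.0005  0.0092] twist None
```

```bash
for i in 1 2 3 4; do python3 -m crank '{"offset": [[0,0,0.002],[0,0,0.004],[0,0,0.006],[0,0,0.008],[0,0,0.010]], "twist": [0,0,0,0,0], "jaw": [0,0,0,0,0]}';done;  python3 - <<'E'
from h import *
snap('side','s15')
a=load('s15')['pixels'][170:290,240:400]
cv2.imwrite('pics/c15.png',cv2.resize(a,None,fx=5,fy=5,interpolation=cv2.INTER_CUBIC))
E
```

```text
time_s: 28.85
tcp_pos: [491.7, -102.4, 158.7]
tool_rot: [180.0, 0.0, 85.0]
wrist_force: [-0.2, -1.9, 4.5]
grip_width: 0.002
time_s: 29.27
tcp_pos: [491.6, -102.5, 148.6]
tool_rot: [-180.0, 0.0, 85.0]
wrist_force: [0.4, -1.9, 3.4]
grip_width: 0.006
time_s: 29.68
tcp_pos: [491.6, -102.5, 138.7]
tool_rot: [180.0, 0.0, 85.0]
wrist_force: [0.1, -3.7, 5.2]
grip_width: 0.011
time_s: 30.1
tcp_pos: [491.9, -101.2, 128.8]
tool_rot: [180.0, -0.1, 85.1]
wrist_force: [-1.1, 0.4, 6.8]
grip_width: 0.006
```

View pics/c15.png

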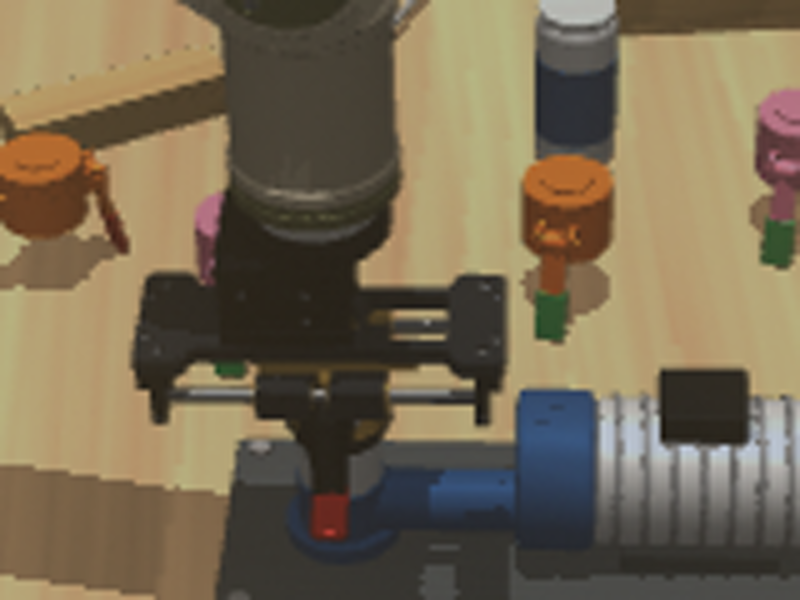

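```bash
for i in 1 2; do python3 -m crank '{"offset": [[0,0,0.0015],[0,0,0.003],[0,0,0.0045],[0,0,0.006],[0,0,0.0075]], "twist": [0,0,0,0,0], "jaw": [0,0,0,0,0]}';done; python3 -m crank '{"offset": [[0.0005,0,0.0015],[0.001,0,0.003],[0.002,0,0.0045],[0.003,0,0.006],[0.0045,0,0.007]], "twist": [0,0,0,0,0], "jaw": [0,0,0,0,0]}'
```

```text
time_s: 30.57
tcp_pos: [492.0, -101.4, 121.4]
tool_rot: [180.0, -0.1, 85.1]
wrist_force: [-0.1, 0.3, 7.1]
grip_width: 0.006
time_s: 30.98
tcp_pos: [492.4, -100.2, 114.3]
tool_rot: [179.9, -0.2, 85.1]
wrist_force: [-0.6, 6.2, 12.8]
grip_width: 0.007
time_s: 31.4
tcp_pos: [492.0, -97.7, 106.6]
tool_rot: [180.0, -0.0, 85.0]
wrist_force: [0.4, -2.7, 5.1]
grip_width: 0.002
```

```bash
python3 -m crank '{"offset": [[0.001,0,0],[0.002,0,0],[0.003,0,0],[0.004,0,0],[0.005,0,0]], "twist": [0,0,0,0,0], "jaw": [0,0,0,0,0]}'; python3 -m crank '{"offset": [[0.0008,0,0],[0.0016,0,0.001],[0.0024,0,0.002],[0.003,0,0.003],[0.003,0,0.003]], "twist": [0,0,0,0,0], "jaw": [0,0,0,0,0]}'
```

```text
time_s: 31.82
tcp_pos: [491.9, -93.5, 106.4]
tool_rot: [-180.0, 0.1, 85.0]
wrist_force: [0.8, -6.5, -1.9]
grip_width: 0.004
time_s: 32.23
tcp_pos: [492.5, -89.7, 103.6]
tool_rot: [-180.0, -0.0, 85.0]
wrist_force: [-1.2, -2.7, 1.9]
grip_width: 0.005
```

```bash
python3 -m crank '{"offset": [[0.0006,0,0.001],[0.0012,0,0.002],[0.0018,0,0.003],[0.0024,0,0.004],[0.003,0,0.004]], "twist": [0,0,0,0,0], "jaw": [0,0,0,0,0]}'; python3 -m crank '{"offset": [[0.0006,0,0],[0.0012,0,0],[0.0018,0,0],[0.002,0,0],[0.002,0,0]], "twist": [0,0,0,0,0], "jaw": [0,0,0,0,0]}'
```

```text
time_s: 32.65
tcp_pos: [493.0, -87.3, 99.8]
tool_rot: [180.0, 0.0, 85.0]
wrist_force: [-0.2, -6.4, 5.8]
grip_width: 0.004
time_s: 33.07
tcp_pos: [492.9, -86.9, 99.8]
tool_rot: [180.0, 0.1, 84.9]
wrist_force: [-0.9, -10.6, 3.5]
grip_width: 0.003
```

```bash
for i in 1 2 3; do python3 -m crank '{"offset": [[0.0005,0,0],[0.001,0,0],[0.0015,0,0],[0.0015,0,0],[0.0015,0,0]], "twist": [0,0,0,0,0], "jaw": [0,0,0,0,0]}'; done
```

```text
time_s: 33.48
tcp_pos: [492.9, -86.4, 99.7]
tool_rot: [180.0, 0.2, 84.9]
wrist_force: [-1.2, -14.0, 3.0]
grip_width: 0.007
time_s: 33.9
tcp_pos: [493.0, -84.9, 99.8]
tool_rot: [180.0, 0.2, 84.9]
wrist_force: [-1.6, -14.4, 3.7]
grip_width: 0.001
time_s: 34.32
tcp_pos: [493.0, -84.5, 99.7]
tool_rot: [180.0, 0.3, 84.8]
wrist_force: [-1.9, -18.7, 3.1]
grip_width: 0.005
```

```bash
python3 -m crank '{"offset": [[0.0005,0,0],[0.001,0,0],[0.001,0,0],[0.001,0,0],[0.001,0,0]], "twist": [0,0,0,0,0], "jaw": [0,0,0,0,0]}'; python3 -m crank '{"offset": [[0.0003,0,0],[0.0006,0,0],[0.0006,0,0],[0.0006,0,0],[0.0006,0,0]], "twist": [0,0,0,0,0], "jaw": [0,0,0,0,0]}'
python3 - <<'E'
from h import *
snap('side','s16')
a=load('s16')['pixels'][190:280,260:360]
cv2.imwrite('pics/c16.png',cv2.resize(a,None,fx=6,fy=6,interpolation=cv2.INTER_CUBIC))
E
```

```text
time_s: 34.73
tcp_pos: [493.0, -84.2, 99.7]
tool_rot: [180.0, 0.3, 84.8]
wrist_force: [-1.0, -21.6, 2.5]
grip_width: 0.005
time_s: 35.15
tcp_pos: [493.0, -84.2, 99.7]
tool_rot: [180.0, 0.3, 84.8]
wrist_force: [-1.4, -22.9, 2.3]
grip_width: 0.002
```

View pics/c16.png

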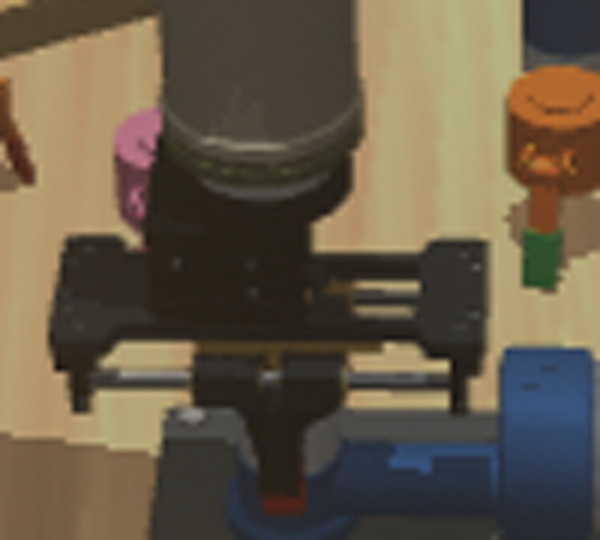

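```bash
python3 -m crank '{"offset": [[-0.005,0,0],[-0.012,0,0],[-0.022,0,-0.010],[-0.024,0,-0.040],[-0.024,0,-0.075]], "twist": [0,0,0,0,0], "jaw": [0,0,0,0,0]}'; python3 -m crank '{"offset": [[0.005,0,-0.030],[0.030,0,-0.033],[0.060,0,-0.033],[0.090,0,-0.033],[0.120,0,-0.033]], "twist": [0,0,0,0,0], "jaw": [0,0,0,0,0]}'
python3 - <<'E'
from h import *
c=snap('side','s17'); w=snap('wrist','w17')
a=c['pixels'][190:290,260:360]
cv2.imwrite('pics/c17.png',cv2.resize(a,None,fx=6,fy=6,interpolation=cv2.INTER_CUBIC))
print(robot.state()['joints'])
tx=np.array([.087,.996]); A=np.array([498.2,-27.3])
for th in (0,.06,.15,.3):
    a=th+np.radians(12); u=36+68*np.sin(a); z=122-68*np.cos(a); p=proj(c,np.r_[A-tx*u,z])[0]; print(th,p,(p-[260,190])*6)
p=proj(c,np.r_[A-tx*36,122])[0];print('hinge',(p-[260,190])*6)
E
```

```text
time_s: 35.62
tcp_pos: [489.8, -103.3, 174.6]
tool_rot: [-179.8, 0.0, 85.0]
wrist_force: [1.6, -0.3, -0.5]
grip_width: 0.006
time_s: 36.03
tcp_pos: [501.8, 18.4, 208.7]
tool_rot: [180.0, -0.1, 85.0]
wrist_force: [-0.4, 0.1, -0.0]
grip_width: 0.005
[-36.02099965   4.22391794  29.91620197 105.83023323  -2.35677906
  70.5322303   -9.9191812 ]
0 [306.2859302  274.85886671] [277.7155812  509.15320029]
0.06 [306.18695051 275.55947151] [277.12170305 513.35682906]
0.15 [306.0341576  276.46848469] [276.20494559 518.81090816]
0.3 [305.77078963 277.58368114] [274.62473777 525.50208687]
hinge [273.94970427 380.21928253]
```

View pics/c17.png

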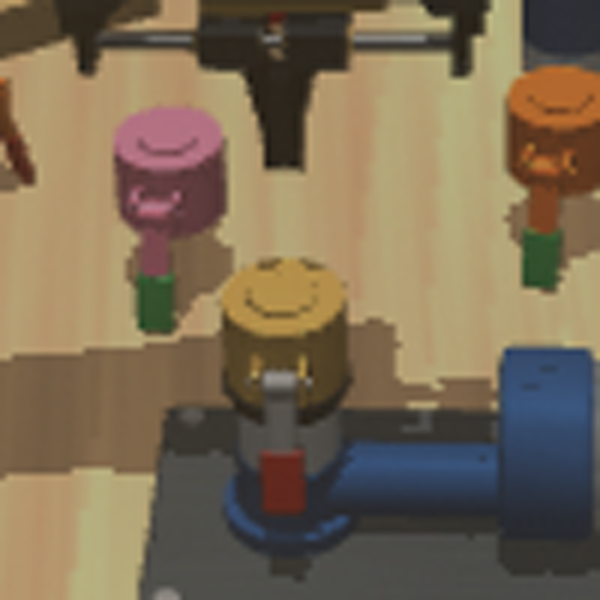

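View pics/w17.png

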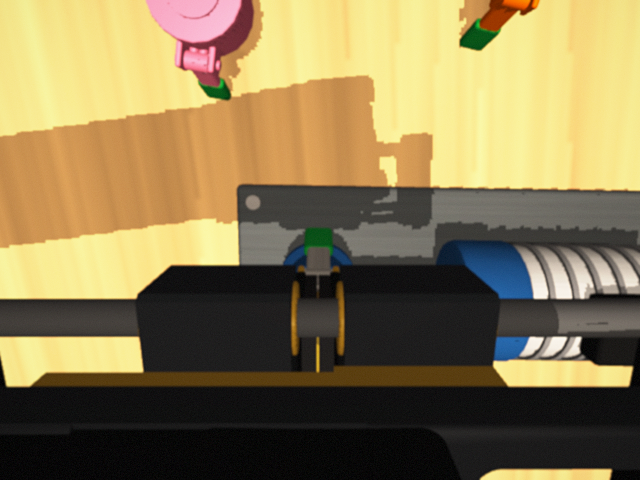

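```bash
python3 -m crank '{"offset": [[-0.018,-0.010,-0.003],[-0.036,-0.020,-0.003],[-0.054,-0.030,-0.003],[-0.072,-0.040,-0.003],[-0.087,-0.047,-0.003]], "twist": [7,14,21,28,35], "jaw": [0,0,0,0,0]}'; for i in 1 2; do python3 -m crank '{"offset": [[0,0,0],[0,0,0],[0,0,0],[0,0,0],[0,0,0]], "twist": [7,14,21,27.5,27.5], "jaw": [0,0,0,0,0]}'; done
python3 - <<'E'
from h import *
go([448,-65,210],-5)
w=snap('wrist','w18')
E
```

```text
time_s: 36.55
tcp_pos: [446.4, -67.2, 211.2]
tool_rot: [-180.0, -0.0, 49.6]
wrist_force: [-0.1, -0.8, -0.7]
grip_width: 0.005
time_s: 36.97
tcp_pos: [447.4, -66.2, 211.2]
tool_rot: [-180.0, -0.0, 22.2]
wrist_force: [-0.3, 0.0, 0.5]
grip_width: 0.004
time_s: 37.38
tcp_pos: [447.4, -66.0, 211.1]
tool_rot: [-180.0, 0.0, -5.1]
wrist_force: [-0.4, -0.6, -0.0]
grip_width: 0.008
t 37.38 tcp [447.4 -66.  211.1] rot [-1.7998e+02  1.0000e-02 -5.0800e+00] F [-0.4 -0.6 -0. ] grip 0.008 
 off_m [ 0.0005 -0.001   0.0011] twist -0.07769842478577971
```

View pics/w18.png

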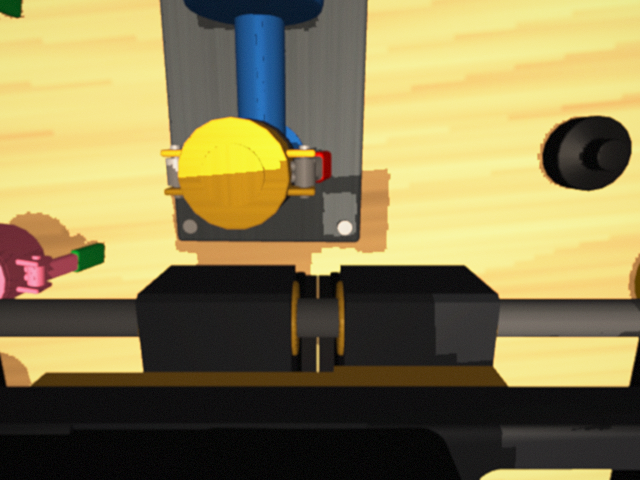

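Run:
```python
from h import *
c=load('w18')
cv2.imwrite('pics/c18.png',cv2.resize(c['pixels'][105:240,155:345],None,fx=4.2,fy=4.2,interpolation=cv2.INTER_CUBIC))
tx=np.array([.087,.996]); A=np.array([498.2,-27.3])
f=lambda u,z:np.round((proj(c,np.r_[A+tx*u,z])[0]-[155,105])*4.2,1)
for th in (0,.06,.12,.2):
  a=th+np.radians(12)
  print(th,[f(-(36+68*np.sin(a)+k*np.cos(a)),122-68*np.cos(a)+k*np.sin(a)) for k in (4.5,)])
print('hinge',f(-36,122),f(36,122),'cap',f(-29,145),f(29,145))
```

```text
0 [array([748.2, 249. ])]
0.06 [array([771.2, 249.4])]
0.12 [array([793.9, 249.9])]
0.2 [array([823.9, 250.6])]
hinge [629.2 279.4] [ 96.8 280.5] cap [566.3 294.5] [ 91.7 295.4]
```

View pics/c18.png

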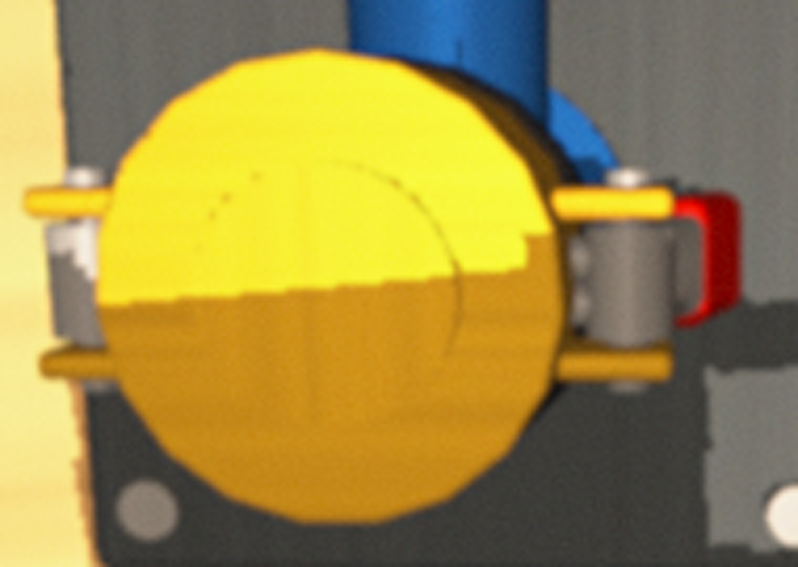

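Run:
```python
from h import *
c=load('w17'); print(c['state']['tcp_pos'])
cv2.imwrite('pics/c19.png',cv2.resize(c['pixels'][200:280,260:380],None,fx=6,fy=6,interpolation=cv2.INTER_CUBIC))
tx=np.array([.087,.996]); A=np.array([498.2,-27.3])
f=lambda u,z:np.round((proj(c,np.r_[A+tx*u,z])[0]-[260,200])*6,1)
for th in (0,.06,.12,.2):
  a=th+np.radians(12)
  print(th,[f((36+68*np.sin(a)+k*np.cos(a)),122-68*np.cos(a)+k*np.sin(a)) for k in (4.5,-4.5)])
print('hinge',f(36,122))
```

```text
[502.02188284  25.24583294 208.31142319]
0 [array([346. , 155.9]), array([345.5, 221.4])]
0.06 [array([346.2, 127. ]), array([345.7, 191.4])]
0.12 [array([346.4,  98.7]), array([345.9, 161.8])]
0.2 [array([346.8,  61.9]), array([346.2, 123.3])]
hinge [345.7 473.8]
```

View pics/c19.png

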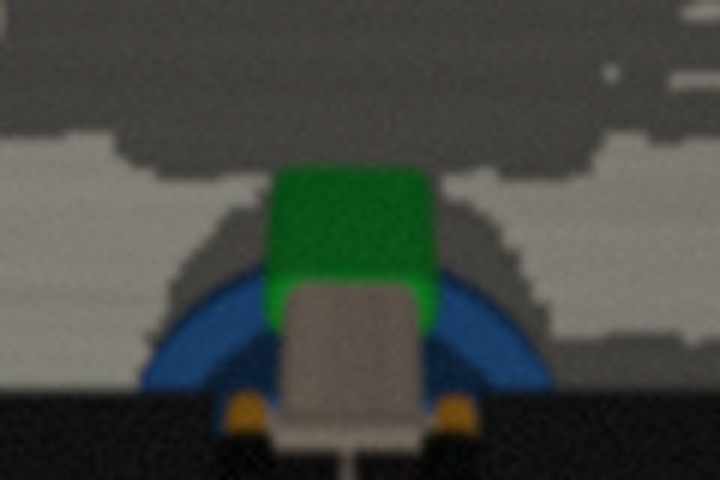

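Run:
```python
from h import *
go([448,-65,210],-5)
print(robot.hand_in())
```

```text
t 37.43 tcp [447.5 -65.9 211. ] rot [-1.7998e+02  1.0000e-02 -4.7000e+00] F [ 0.2  0.1 -0. ] grip 0.008 
 off_m [ 0.0005 -0.001   0.001 ] twist 0.3008200444219824
the job is handed in; nothing more can be done
None
```

I closed the pump outlet with the brass cap and handed the job in at 37.4 s; no verdict was reported.

- **Fitting the cap:** I gripped it across x. On the first try it caught on the adaptor's chamfer at about 18 N. I shifted it 1.5 mm and it slid on freely. The seal ring gave the expected 12 N drag, then the force rose about 3 N per mm to about 18 N, which means the ring was at its stop. I eased off and released it.
- **Cam arms:** I swung the green arm down first, then the red, each to its stop with closed fingers. The wrist force reached about 23 N.
- **Last checks:** In the wrist pictures both arm ends lie within about 0.02 rad of where a fully-down arm should appear. The cap sits on the adaptor with no visible tilt, and the robot is clear with no force on it.
- **Not measured:** I inferred the seal position and gasket squeeze from the forces and arm positions. The centring rests on the fit itself plus picture agreement to about 2 mm. The bystanders I could see looked undisturbed, but I did not measure their positions.

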